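# Lock the packing turntable and stack the cartons on it

### The job

Turn the packing turntable by its grip bar until the keyway on the disc lines up with the channel in the lock bracket, and lay the locking key in so that it lies fully home across both, holding the disc. Only then stack all the loose cartons that are there in one square column on the turntable's plywood pad, the large one at the bottom and the small ones on it in any order, each lying flat on a long side, centred over the pad and lengthways along it. Leave the key home and knock neither of the squat jars over.

Things in the scene. Friction and masses are not known exactly. Their poses are not given: they have to be found in the camera images.
- stand: fixed stand of the packing turntable, grey steel; origin on the bench under the turntable's axis; its x axis points from the axis to the lock bracket, an upright block carrying a channel (two steel cheeks) that stands just outside the disc's rim, 157 to 210 mm from the axis
- turntable (a joint): rotation of the aluminium disc (300 mm diameter, top 40 mm above the bench) about its vertical axis, rad, counter-clockwise from above positive, range -3 to 3; at 0 the keyway on the disc lines up with the channel of the lock bracket. It turns with about 0.08 N m of friction and stays where it is left
- grip_bar (a point): middle of the top of the black grip bar at the disc's centre, 92 mm above the bench: an upright bar 64 mm long along this point's y axis and 16 mm thick along its x, its sides free for the uppermost 36 mm; it turns the disc. Axes turn with the disc (at joint 0 they are the stand's axes)
- disc_keyway (a point): middle of the floor of the keyway on the disc, 40 mm above the bench: a radial channel along the disc's x axis between two steel cheeks, 74 to 137 mm from the axis, with an end stop on the axis side. Channel 29 mm wide, straight for 16 mm, with flared lead-in lips up to about 28 mm above its floor
- key_home (a point): fixed point on the stand, in line with the bracket's channel, 139 mm from the axis and 40 mm above the bench: where the key's origin is when fully home, its x axis along this point's x (either way round). The bracket's channel has the same width and lips as the keyway, and an end stop at its outer end, so the key has 10 mm of end play each way
- pad (a point): middle of the top of the plywood loading pad on the disc, on the far side of the axis from the keyway, 105 mm from the axis, 43 mm above the bench; pad 60 mm along this point's x (radial), 124 mm along its y, 3 mm thick. Axes turn with the disc
- key: steel locking key, 0.35 kg, loose, standing on its bar: bar 110 (x) x 25 (y) x 24 mm high, on its middle an upright grip plate 50 (x) x 14 (y) mm that rises from 24 to 66 mm; origin under the bar's middle
- carton1: the large closed carton, plain cardboard with a paper band, square in section: 124 (x) x 60 x 60 mm, 0.32 kg or so, always there; origin at its centre, x axis lengthways. Any of its four long sides may be underneath
- carton2: small closed carton, plain cardboard with a paper band, square in section: 100 (x) x 44 x 44 mm, 0.18 kg or so, may be absent; origin at its centre, x axis lengthways. Any of its four long sides may be underneath
- carton3: small closed carton, plain cardboard with a paper band, square in section: 100 (x) x 44 x 44 mm, 0.18 kg or so, may be absent; origin at its centre, x axis lengthways. Any of its four long sides may be underneath
- carton4: small closed carton, plain cardboard with a paper band, square in section: 100 (x) x 44 x 44 mm, 0.18 kg or so, may be absent; origin at its centre, x axis lengthways. Any of its four long sides may be underneath
- carton5: small closed carton, plain cardboard with a paper band, square in section: 100 (x) x 44 x 44 mm, 0.18 kg or so, may be absent; origin at its centre, x axis lengthways. Any of its four long sides may be underneath
- jar_a: bystander: squat amber glass jar, 68 mm diameter, 56 mm high, loose; origin under its centre
- jar_b: bystander: squat amber glass jar, 68 mm diameter, 56 mm high, loose; origin under its centre

How it is judged:
By the outcome, as a careful person would: the job done as asked, in the order asked, and still so for the second after the job is handed in, with the robot touching nothing.
Of carton2, carton3, carton4, carton5 only 2 to 4 are there at a start; the rules pass over those that are not, and their reading is None.
At some moment in a run one of carton1 may be knocked a few centimetres aside while the robot is not near it.
It also fails if it takes over 210 s, if anything falls off the work surface, if the arm or the gripper's body presses on something with over 40 N, if the wrist force passes 120 N, or if a joint passes its speed limit or range.

### The arm

A 6-joint arm with a two-finger parallel gripper is mounted at the origin on the work surface. World frame = base frame: x ahead of the robot, y to its left, z up, the work surface at z = 0. Lengths are in m, angles in rad, forces in N, time in s.
With the tool pointing down it reaches from about 0.35 to 0.85 m from the base axis. Payload 8.1 kg.
Tool frame: the origin (TCP) lies at the very end of the fingers, on their centre line; the grasp point (between the pads) lies 19 mm behind it; z points along the fingers, y is the line along which they close (so a half turn about z gives the same grasp; the last joint's range is limited). The gripper opens to 93 mm and grips with 3 to 60 N. Pads are 15 mm wide; open, the fingers measure 128 mm over their backs; the gripper's body (75 mm by 188 mm) begins 65 mm behind the grasp point.
Start: joints at [1.165, 0.13, 1.488, -0, 1.523, -0.085], TCP at [0.189, 0.569, 0.219] pointing down, gripper open.
Joint ranges: [-2.96, 2.96], [-0.89, 2.26], [0.02, 2.5], [-1.34, 4.48], [0, 2.73], [-2.66, 2.66]. Speed limits (rad/s): [2.39, 2.39, 2.79, 3.14, 3.14, 3.14].

### API

Orientations are given as a 3x3 rotation matrix whose columns are the frame's x, y, z axes.
In Python, from rig import robot gives the robot as it stands.
- The arm moves only by the shell command python3 drive.py 'ROWS' [OPENING] [FORCE]. ROWS is a JSON list of rows, 1 to 5 of them, each of 4 numbers: dx, dy, dz in m, then a turn about the tool's z in rad; each row shifts and turns the commanded pose from where the row before left it, along the tool's axes as they then stand; what a row does not reach is not made up. A row lasts 1/8 s, in which the tool goes at most 0.0625 m and 0.188 rad, less where a joint would pass 70% of its speed; a pose out of reach is approached as far as the arm can. OPENING is the finger opening in m, set as the command begins (- or left out keeps the last). The fingers move at their own pace and stop on an object; FORCE is the grip in N (left out, the last holds). Time passes only in rows, so rows that do not move let the fingers close. It prints the time, the measured TCP pose, the force, the opening and the grip force at its end.
- robot.state(): the state, without advancing time (a new reading comes with each control period).
- robot.read_camera(name): name is "side" or "top" or "wrist"; returns a dict with "pixels" (384x512x3 uint8, red, green, blue), "intrinsics" (3x3 intrinsics, pixels), "R" (3x3) and "t" (3): a world point X has camera coordinates R X + t; the wrist camera has in their place "tool_from_camera" (4x4, takes a point from camera to tool coordinates, whose origin is the TCP and whose axes are the flange's). Camera axes: x right, y down, z forward; pixel columns grow to the right and rows downward; lengths in m; the calibration is good to about 2 mm. The wrist camera is an equidistant fisheye: a pixel r from the principal point sees the ray r / f radians off the axis. A picture is of the moment at which its call begins: read the wrist's pose just before it. There is no depth.
- robot.close_job(): hands the job in; it is judged then, once.
The state is a dict: "time_s": time; "joints": joint angles; "joint_velocities": joint speeds; "effort": joint torques, N m; "tcp_pos": TCP position; "tool_rot": TCP orientation; "contact_force": force on the tool from outside, world axes, zero at the start; "wrist_torque": the same for the moment, N m; "grip_width": finger opening in m; "grip_force": force on a finger pad.
Only numpy, scipy, OpenCV 4.12 (cv2) and the standard library are available. Lean on these libraries where they do the work, as an engineer would, in place of code of your own. Each camera call takes 0.05 s, during which the arm holds its last target. There are 200 camera calls.

## Working session

There is one attempt and no reset: what is moved stays moved. The work goes in short steps, Python scripts to look and compute and a shell command to move; the robot and the scene stay as the last step left them, time stands still between calls to the robot, and variables do not carry over. Pictures are saved under pics/ and viewed, at most 14 in all, crops included, and the job is handed in when it is done.

```bash
ls; mkdir -p pics
python3 - <<'E'
from rig import robot
import cv2,numpy as np
s=robot.state();print(s)
for n in("side","top","wrist"):
    c=robot.read_camera(n)
    cv2.imwrite(f"pics/{n}0.png",c["pixels"][:,:,::-1])
    print(n,{k:np.round(v,4).tolist() for k,v in c.items() if k!="pixels"})
E
```

```text
drive.py
pics
rig.py
{'time_s': 0.0, 'joints': array([ 1.16462034e+00,  1.31127978e-01,  1.48925839e+00,  1.60056026e-05,
        1.52301813e+00, -8.53927522e-02]), 'joint_velocities': array([ 0.00071731, -0.00103696,  0.00032913, -0.00110696, -0.00260876,
        0.00095468]), 'effort': array([-2.86635899e-03, -5.59846902e+01, -4.91743219e+01,  7.63549190e-02,
        3.64423043e-02, -1.88670679e-04]), 'tcp_pos': array([0.18893051, 0.56888187, 0.21761875]), 'tool_rot': array([[-9.48988440e-01,  3.15310019e-01, -7.30546552e-04],
       [ 3.15310819e-01,  9.48987006e-01, -1.65811661e-03],
       [ 1.70458406e-04, -1.80388272e-03, -9.99998358e-01]]), 'contact_force': array([-0.28422657,  0.52601621, -0.377539  ]), 'wrist_torque': array([-0.02793541,  0.00096152, -0.03709827]), 'grip_force': 0.0, 'grip_width': 0.09335357174661643}
side {'intrinsics': [[418.9825, 0.0, 257.2476], [0.0, 418.9825, 186.4833], [0.0, 0.0, 1.0]], 'R': [[0.7729, -0.6342, 0.0195], [-0.3874, -0.496, -0.7771], [0.5025, 0.593, -0.6291]], 't': [-0.4306, 0.2662, 0.9527]}
top {'intrinsics': [[416.3076, 0.0, 249.5984], [0.0, 416.3076, 186.8473], [0.0, 0.0, 1.0]], 'R': [[-0.0124, -0.9999, -0.0042], [-0.9916, 0.0128, -0.129], [0.129, 0.0025, -0.9916]], 't': [-0.0413, 0.5322, 1.2434]}
wrist {'intrinsics': [[297.3186, 0.0, 255.1142], [0.0, 297.3186, 195.7062], [0.0, 0.0, 1.0]], 'tool_from_camera': [[-0.0003, -0.9697, -0.2443, 0.0671], [1.0, -0.0003, -0.0001, 0.0001], [-0.0, -0.2443, 0.9697, -0.1663], [0.0, 0.0, 0.0, 1.0]]}
```
Run:
```python
import cv2
for n in("side","top"):
    i=cv2.imread(f"pics/{n}0.png"); cv2.imwrite(f"pics/{n}0b.png",cv2.resize(i,(768,576),interpolation=cv2.INTER_CUBIC))
```

View pics/top0b.png

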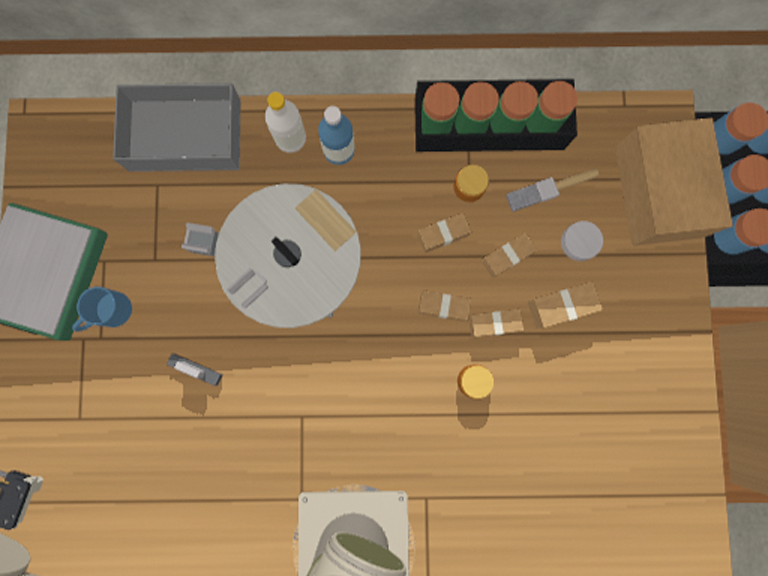

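View pics/side0b.png

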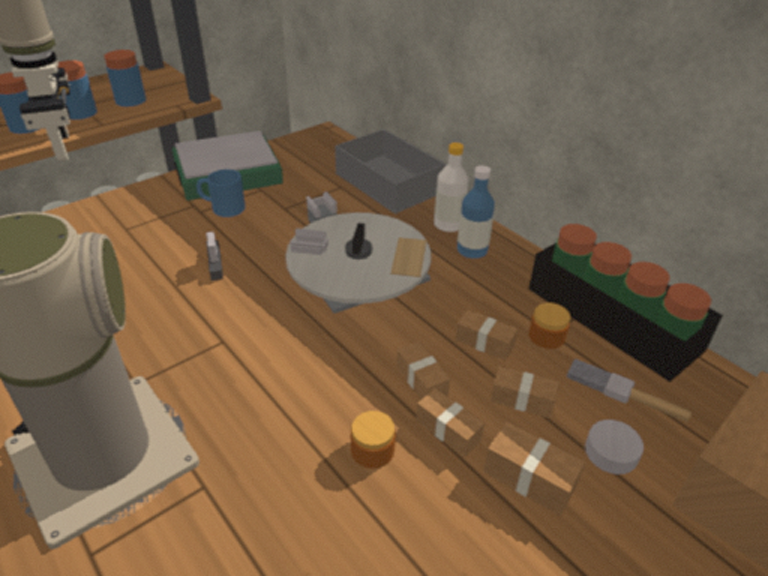

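The top view (768×576 scale) shows the disc axis at (287,254), bracket (199,239), keyway (248,287), pad (326,219) and key (195,370). There are four small cartons at (444,232), (509,254), (445,305) and (497,323), with the large one at (566,304). The jars are at (472,182) and (477,382).

The side view agrees: grip bar (358,235), key (214,256), pad (408,257), small cartons (487,333), (525,392), (422,372) and (449,422), large carton (533,467).

```bash
cat > h.py <<'E'
from rig import robot
import cv2,numpy as np
def ray(c,px,s=None):
    "world origin and unit ray for pixel (512 scale); s=state for wrist"
    K=c["intrinsics"]; x=(px[0]-K[0,2])/K[0,0]; y=(px[1]-K[1,2])/K[1,1]
    if "R" in c:
        d=c["R"].T@np.array([x,y,1]); o=-c["R"].T@c["t"]
    else:
        r=np.hypot(x,y); k=np.sin(r)/max(r,1e-9); d=np.array([x*k,y*k,np.cos(r)])
        T=c["tool_from_camera"]; d=s["tool_rot"]@(T[:3,:3]@d); o=s["tcp_pos"]+s["tool_rot"]@T[:3,3]
    return o,d/np.linalg.norm(d)
def onz(c,px,z,s=None):
    o,d=ray(c,px,s); return o+d*(z-o[2])/d[2]
def proj(c,X,s=None):
    X=np.atleast_2d(X)
    if "R" in c: p=X@c["R"].T+c["t"]; q=p[:,:2]/p[:,2:]
    else:
        T=c["tool_from_camera"]; p=(((X-s["tcp_pos"])@s["tool_rot"])-T[:3,3])@T[:3,:3]
        n=np.hypot(p[:,0],p[:,1]); q=p[:,:2]/n[:,None]*np.arctan2(n,p[:,2])[:,None]
    K=c["intrinsics"]; return q*[K[0,0],K[1,1]]+K[:2,2]
def tri(rays):
    A=sum(np.eye(3)-np.outer(d,d) for o,d in rays); b=sum((np.eye(3)-np.outer(d,d))@o for o,d in rays)
    X=np.linalg.solve(A,b); return X,[np.linalg.norm(np.cross(X-o,d)) for o,d in rays]
def go(x,y,z,yaw):
    "tool-axis dx dy dz, turn for a target TCP, yaw = world angle of tool y mod pi"
    s=robot.state();R=s["tool_rot"]; d=R.T@(np.array([x,y,z])-s["tcp_pos"])
    cur=np.arctan2(R[1,1],R[0,1]); t=-(yaw-cur); t=(t+np.pi/2)%np.pi-np.pi/2
    print("d",d.round(4),"turn",round(t,4),"j6",s["joints"][5].round(2),"force",s["contact_force"].round(1))
def shot(name):
    s=robot.state(); c=robot.read_camera("wrist"); cv2.imwrite(f"pics/{name}.png",c["pixels"][:,:,::-1])
    np.savez(f"pics/{name}.npz",**c,tcp_pos=s["tcp_pos"],tool_rot=s["tool_rot"]); return c,s
def load(name):
    d=dict(np.load(f"pics/{name}.npz")); return d,d
E
python3 - <<'E'
from h import *
t=robot.read_camera("top");sd=robot.read_camera("side")
P={"grip":((285,248),(358,235)),"key":((196,366),(214,240)),"pad":((326,219),(408,257)),"kw":((248,285),(311,240)),"brk":((199,237),(321,205)),
"c1":((566,301),(533,455)),"a":((444,230),(487,328)),"b":((509,252),(525,386)),"c":((445,303),(422,367)),"d":((497,320),(449,416)),"ja":((472,178),(550,316)),"jb":((476,380),(373,428))}
for n,(p,q) in P.items():
    X,e=tri([ray(t,np.array(p)/1.5),ray(sd,np.array(q)/1.5)]); print(n,X.round(3),np.round(e,4))
go(0.35,0.2,0.3,0)
go(.39,.13,.32,1.4)
E
```

```text
grip [0.591 0.129 0.082] [0.0019 0.0019]
key [0.36  0.304 0.072] [0.0029 0.0029]
pad [0.658 0.051 0.042] [0.0013 0.0013]
kw [0.523 0.206 0.056] [0.0007 0.0007]
brk [0.622 0.309 0.052] [0.0012 0.0012]
c1 [ 0.481 -0.43   0.053] [0.0024 0.0024]
a [ 0.634 -0.193  0.038] [0. 0.]
b [ 0.586 -0.325  0.033] [0.0007 0.0007]
c [ 0.482 -0.19   0.034] [0.0019 0.0019]
d [ 0.445 -0.294  0.035] [0.0023 0.0023]
ja [ 0.739 -0.251  0.05 ] [0.0016 0.0016]
jb [ 0.328 -0.247  0.051] [0.0003 0.0003]
d [-0.2691 -0.2996 -0.0816] turn 1.25 j6 -0.09 force [0.3 0.9 0.9]
d [-0.3292 -0.3535 -0.1016] turn -0.15 j6 -0.09 force [0.3 0.9 0.9]
```

```bash
R='[-0.052,-0.03,-0.003,0]'; python3 drive.py '[[-0.052,-0.03,-0.003,0],[-0.052,-0.03,-0.003,0],[-0.052,-0.03,-0.003,0],[-0.052,-0.03,-0.003,0],[-0.052,-0.03,-0.003,0]]' >/dev/null; python3 drive.py '[[-0.054,-0.03,-0.003,0],[-0.054,-0.03,-0.003,0],[-0.054,-0.03,-0.003,0],[-0.054,-0.03,0,0],[0,0,0,0]]'; python3 drive.py '[[0,0,0,0],[0,0,0,0]]'
python3 - <<'E'
from h import *
c,s=shot("w1"); cv2.imwrite("pics/w1b.png",cv2.resize(c["pixels"][:,:,::-1],(800,600),interpolation=cv2.INTER_CUBIC)); print(s["tcp_pos"])
E
```

```text
time_s: 1.5
tcp_pos: [0.5578, 0.1593, 0.242]
tool_rot: [[-0.947, 0.32, -0.0], [0.32, 0.947, -0.001], [-0.0, -0.001, -1.0]]
contact_force: [0.2, 1.0, 0.3]
grip_width: 0.0932
grip_force: 0.0
time_s: 1.75
tcp_pos: [0.555, 0.1642, 0.2426]
tool_rot: [[-0.949, 0.314, -0.0], [0.314, 0.949, 0.0], [0.0, 0.0, -1.0]]
contact_force: [0.1, 0.1, -0.2]
grip_width: 0.093
grip_force: 0.0
[0.55504572 0.164154   0.24263668]
```

View pics/w1b.png

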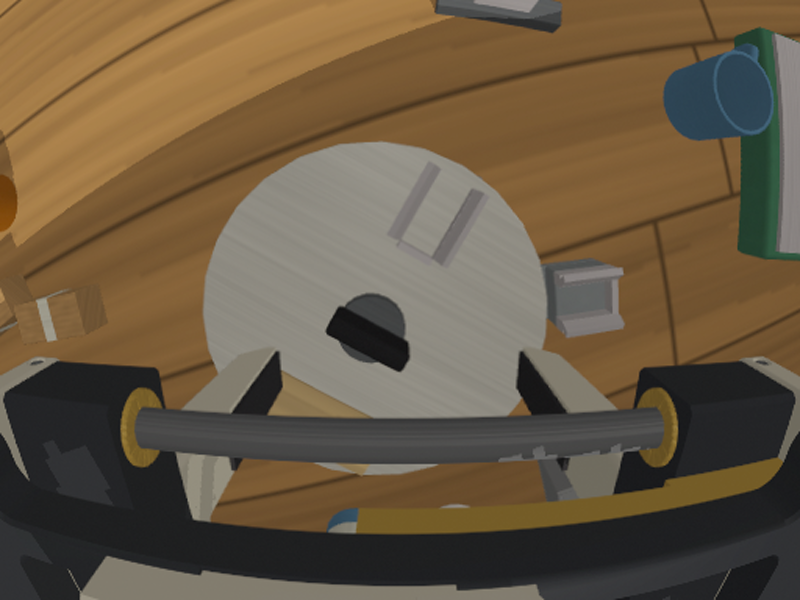

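The wrist view shows the whole disc, with the grip bar at (367,338), keyway cheeks from (416,250) to (460,180), and bracket channel at (590,295). The key is at the top edge (500,10).

```bash
cat >> h.py <<'E'
from scipy.optimize import least_squares
from scipy.ndimage import map_coordinates
def sat(c):
    g=cv2.cvtColor(c["pixels"],cv2.COLOR_RGB2HSV)[:,:,1].astype(float); return cv2.GaussianBlur(g,(0,0),1)
def rim(c,s,c0,r0=.15,z=.04):
    S=sat(c); P=[]; rr=np.arange(r0-.025,r0+.025,.0005)
    for a in np.arange(0,2*np.pi,.05):
        X=np.c_[c0[0]+rr*np.cos(a),c0[1]+rr*np.sin(a),0*rr+z]; q=proj(c,X,s)
        if (q<5).any() or (q[:,0]>505).any() or (q[:,1]>215).any(): continue
        v=map_coordinates(S,[q[:,1],q[:,0]],order=1); g=np.gradient(v); i=g.argmax()
        if g[i]>1.5: P.append(X[i,:2])
    P=np.array(P); f=least_squares(lambda p:np.hypot(*(P-p[:2]).T)-p[2],[*c0,r0],loss="soft_l1",f_scale=.001)
    return f.x,len(P),np.abs(f.fun)
E
python3 - <<'E'
from h import *
c,s=load("w1")
x,n,f=rim(c,s,(.587,.13)); print(x,n,np.median(f))
k=800/512
for nm,pts,z in (("kwouter",[(433,163),(486,196)],.06),("kwinner",[(388,234),(444,266)],.06),("brk",[(555,268),(623,268),(560,334),(623,326)],.06),("barfar",[(327,333),(403,371)],.092),("key",[(445,5)],.024)):
    Q=np.array([onz(c,np.array(p)/k,z,s) for p in pts]); m=Q.mean(0)
    print(nm,Q.round(4).tolist(),m.round(4),"ang",np.arctan2(m[1]-x[1],m[0]-x[0]).round(3),"r",np.hypot(*(m[:2]-x[:2])).round(4))
    if nm[0:3]=="bar": d=Q[1]-Q[0]; print(np.arctan2(d[1],d[0]),np.hypot(*d[:2]))
E
```

```text
[0.58734405 0.12951938 0.1489069 ] 60 0.0002784952111241079
kwouter [[0.479, 0.2162, 0.06], [0.5145, 0.2469, 0.06]] [0.4968 0.2316 0.06  ] ang 2.297 r 0.1365
kwinner [[0.5194, 0.1676, 0.06], [0.5559, 0.2004, 0.06]] [0.5377 0.184  0.06  ] ang 2.31 r 0.0737
brk [[0.5844, 0.2847, 0.06], [0.6024, 0.3435, 0.06], [0.6391, 0.276, 0.06], [0.6517, 0.3336, 0.06]] [0.6194 0.3094 0.06  ] ang 1.395 r 0.1828
barfar [[0.5701, 0.1049, 0.092], [0.615, 0.1478, 0.092]] [0.5925 0.1263 0.092 ] ang -0.553 r 0.0061
0.7624174938393595 0.06210003537458535
key [[0.3479, 0.2739, 0.024]] [0.3479 0.2739 0.024 ] ang 2.599 r 0.2796
```

```bash
python3 drive.py '[[0,0,0,-0.18],[0,0,0,-0.18],[0,0,0,-0.18],[0,0,0,-0.18],[0,0,0,-0.18]]' 0.06 >/dev/null;  python3 drive.py '[[0,0,0,-0.16],[0,0,0,0],[0,0,0,0]]'; python3 -c "
from h import *
go(.5873,.1295,.11,2.31)"
```

```text
time_s: 2.8
tcp_pos: [0.5555, 0.1637, 0.2428]
tool_rot: [[-0.741, -0.672, 0.0], [-0.672, 0.741, 0.0], [-0.0, -0.0, -1.0]]
contact_force: [0.1, 0.8, -0.3]
grip_width: 0.06
grip_force: 0.0
d [-0.0006 -0.0467  0.1328] turn -0.0026 j6 -2.11 force [ 0.1  0.8 -0.3]
```

```bash
python3 drive.py '[[0,-0.0467,0,0],[0,0,0.045,0],[0,0,0.045,0],[0,0,0.043,0],[0,0,0,0]]';  python3 drive.py '[[0,0,0.023,0],[0,0,0.023,0],[0,0,0,0]]'; python3 drive.py '[[0,0,0,0],[0,0,0,0],[0,0,0,0],[0,0,0,0]]' 0.0 20; python3 -c "
from h import *
go(.5873,.1295,.11,1.39)"
```

```text
time_s: 3.42
tcp_pos: [0.5837, 0.1283, 0.1053]
tool_rot: [[-0.74, -0.672, -0.008], [-0.672, 0.74, -0.001], [0.007, 0.005, -1.0]]
contact_force: [-0.5, 0.3, -0.2]
grip_width: 0.06
grip_force: 0.0
time_s: 3.8
tcp_pos: [0.587, 0.1287, 0.0641]
tool_rot: [[-0.74, -0.673, -0.001], [-0.673, 0.74, -0.0], [0.001, 0.001, -1.0]]
contact_force: [0.2, 0.6, 0.7]
grip_width: 0.0598
grip_force: 0.0
time_s: 4.3
tcp_pos: [0.5874, 0.1286, 0.0641]
tool_rot: [[-0.739, -0.674, 0.001], [-0.674, 0.739, 0.0], [-0.0, -0.0, -1.0]]
contact_force: [0.2, -0.4, 0.3]
grip_width: 0.0252
grip_force: 0.0
d [-0.0005  0.0007 -0.0459] turn 0.9199 j6 -2.18 force [ 0.2 -0.4  0.3]
```

```bash
python3 drive.py '[[0,0,0,0],[0,0,0,0],[0,0,0,0]]'; python3 drive.py '[[0,0,0,0.12],[0,0,0,0.16],[0,0,0,0.16],[0,0,0,0.16],[0,0,0,0.16]]'; python3 drive.py '[[0,0,0,0.12],[0,0,0,0.04],[0,0,0,0],[0,0,0,0]]';python3 -c "
from h import *
go(.5873,.1295,.11,1.39)
c,s=shot('w2'); cv2.imwrite('pics/w2b.png',cv2.resize(c['pixels'][:,:,::-1],(800,600),interpolation=cv2.INTER_CUBIC)); print(s['tcp_pos'])"
```

```text
time_s: 4.68
tcp_pos: [0.587, 0.1288, 0.0637]
tool_rot: [[-0.739, -0.674, -0.001], [-0.674, 0.739, 0.0], [0.0, 0.001, -1.0]]
contact_force: [-2.3, 2.7, 3.1]
grip_width: 0.016
grip_force: 20.0
time_s: 5.3
tcp_pos: [0.5867, 0.1293, 0.0637]
tool_rot: [[-1.0, 0.026, -0.001], [0.026, 1.0, 0.001], [0.001, 0.001, -1.0]]
contact_force: [-4.9, 4.0, 3.9]
grip_width: 0.0158
grip_force: 20.0
time_s: 5.8
tcp_pos: [0.5868, 0.1295, 0.0637]
tool_rot: [[-0.984, 0.179, -0.001], [0.179, 0.984, 0.001], [0.001, 0.001, -1.0]]
contact_force: [-3.9, 4.1, 4.1]
grip_width: 0.016
grip_force: 20.0
d [-0.0005  0.0002 -0.0463] turn 0.0005 j6 -1.26 force [-3.9  4.1  4.1]
[0.58679303 0.12947496 0.06372381]
```

View pics/w2b.png

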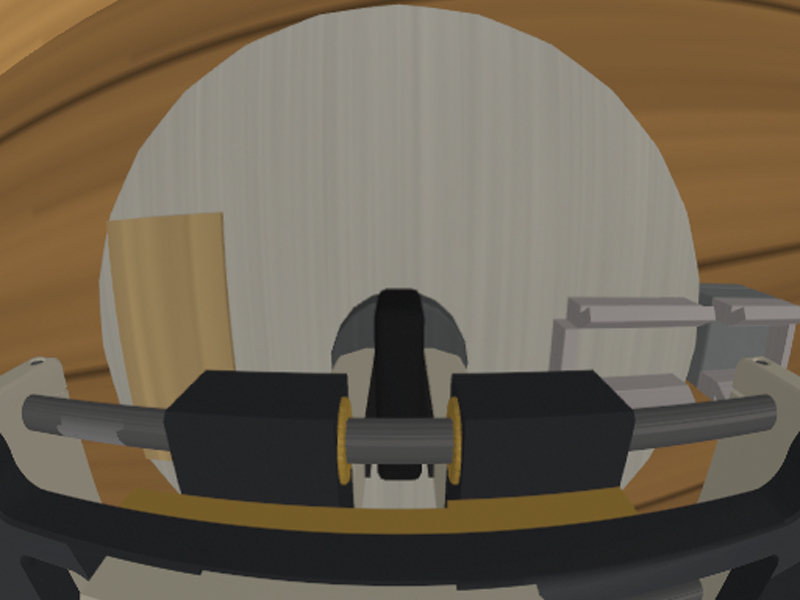

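```bash
python3 drive.py '[[0,0,0,0],[0,0,0,0],[0,0,0,0],[0,0,0,0]]' 0.06; python3 drive.py '[[0,0,-0.03,0],[0,0,-0.05,0],[0,0.06,-0.06,0],[0,0.06,0,0],[0,0,0,0]]' ; python3 drive.py '[[0,0,0,0],[0,0,0,0]]'; python3 -c "
from h import *
c,s=shot('w3'); cv2.imwrite('pics/w3b.png',cv2.resize(c['pixels'][:300,100:,::-1],(800,583),interpolation=cv2.INTER_CUBIC)); print(s['tcp_pos'])"
```

```text
time_s: 6.35
tcp_pos: [0.5873, 0.1284, 0.0636]
tool_rot: [[-0.984, 0.18, 0.0], [0.18, 0.984, -0.0], [-0.0, -0.0, -1.0]]
contact_force: [-0.3, -0.7, -0.5]
grip_width: 0.0511
grip_force: 0.0
time_s: 6.98
tcp_pos: [0.6061, 0.2349, 0.1884]
tool_rot: [[-0.984, 0.176, 0.001], [0.176, 0.984, 0.001], [-0.001, 0.002, -1.0]]
contact_force: [-0.8, -0.4, -1.0]
grip_width: 0.0598
grip_force: 0.0
time_s: 7.22
tcp_pos: [0.6057, 0.2299, 0.1873]
tool_rot: [[-0.983, 0.181, -0.001], [0.181, 0.983, -0.001], [0.001, -0.001, -1.0]]
contact_force: [0.1, 0.1, -0.0]
grip_width: 0.0605
grip_force: 0.0
[0.60574837 0.22988276 0.18733406]
```

View pics/w3b.png

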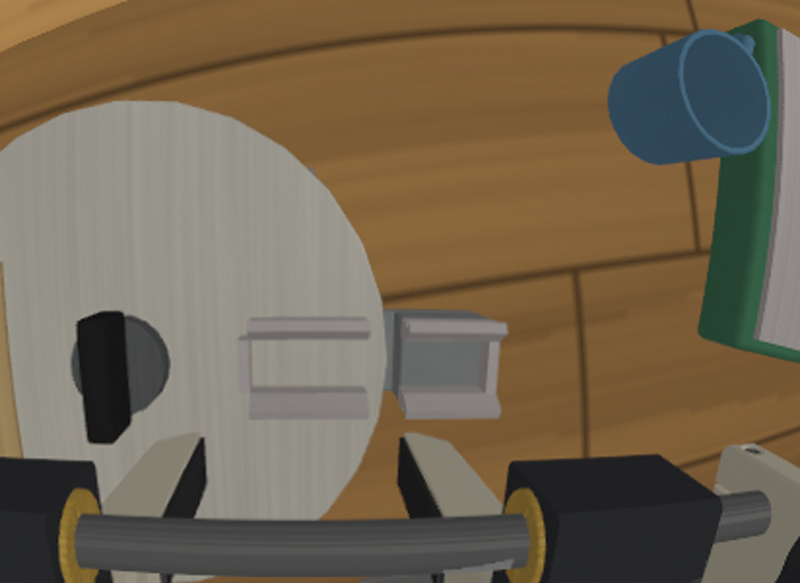

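The keyway cheeks (248–370, rows 319 and 418 in the crop) run into the bracket cheeks (405–505, rows 320 and 417), so they look lined up. Next I'll put numbers on it.

Run:
```python
from h import *
c,s=load("w3"); x,n,f=rim(c,s,(.587,.1295)); print(x,n,np.median(f))
f=800/412
def T(p,z,a=1.39,cx=(.5873,.1295)):
    X=onz(c,np.array(p)/f+[100,0],z,s)[:2]-cx; return (np.array([[np.cos(a),np.sin(a)],[-np.sin(a),np.cos(a)]])@X*1000).round(1)
for z,P in ((.068,[(248,319),(370,319),(407,320),(507,323),(250,418),(367,418),(403,417),(499,416)]),(.04,[(252,338),(369,336),(403,342),(490,338),(250,389),(366,387),(401,386),(488,393)])):
    for p in P: print(z,p,T(p,z))
cv2.imwrite('pics/w3c.png',cv2.resize(c['pixels'][150:230,205:375,::-1],(800,376),interpolation=cv2.INTER_CUBIC))
```

```text
[0.58780021 0.12964899 0.14915185] 67 0.0003584122643026655
0.068 (248, 319) [75.4 26.6]
0.068 (370, 319) [136.5  26.6]
0.068 (407, 320) [155.4  26.3]
0.068 (507, 323) [209.3  25.6]
0.068 (250, 418) [ 75.3 -25.2]
0.068 (367, 418) [136.3 -25.4]
0.068 (403, 417) [155.4 -24.9]
0.068 (499, 416) [208.9 -25.1]
0.04 (252, 338) [74.8 12.1]
0.04 (369, 336) [139.5  13.2]
0.04 (403, 342) [158.7   9.9]
0.04 (490, 338) [209.8  12.7]
0.04 (250, 389) [ 73.1 -17.1]
0.04 (366, 387) [138.5 -16. ]
0.04 (401, 386) [158.6 -15.5]
0.04 (488, 393) [211.  -19.9]
```

View pics/w3c.png

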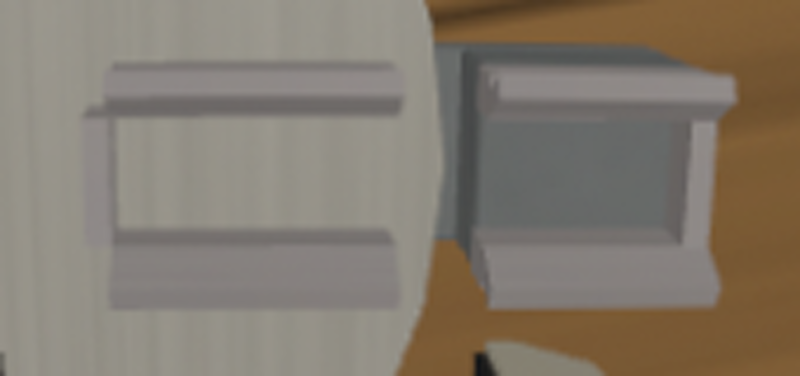

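The crop shows the channels in line to about 0.3 mm, with centre offsets of +0.6 and +0.5 mm. On to the key.

```bash
python3 drive.py '[[0.05,0.006,-0.003,0],[0.05,0.006,-0.003,0],[0.05,0.006,-0.003,0],[0.05,0.006,-0.003,0],[0.05,0.006,0,0]]' >/dev/null; python3 drive.py '[[0,0,0,0.18],[0,0,0,0.18],[0,0,0,0.18],[0,0,0,0.18],[0,0,0,0.18]]' >/dev/null; python3 drive.py '[[0,0,0,0.18],[0,0,0,0.18],[0,0,0,0.18],[0,0,0,0.18],[0,0,0,0.16]]' >/dev/null; python3 drive.py '[[0,0,0,0],[0,0,0,0],[0,0,0,0]]'; python3 -c "
from h import *
c,s=shot('w4'); cv2.imwrite('pics/w4b.png',cv2.resize(c['pixels'][:,:,::-1],(800,600),interpolation=cv2.INTER_CUBIC)); print(s['tcp_pos'],s['joints'])"
```

```text
time_s: 9.52
tcp_pos: [0.3655, 0.3053, 0.1998]
tool_rot: [[0.379, 0.926, 0.0], [0.926, -0.379, 0.0], [0.0, 0.0, -1.0]]
contact_force: [-0.2, -0.6, -0.2]
grip_width: 0.0603
grip_force: 0.0
[0.36547813 0.30534437 0.19982822] [ 5.88285233e-01 -2.01413830e-01  1.84640688e+00 -7.25480411e-06
  1.49656152e+00  9.76550111e-01]
```

View pics/w4b.png

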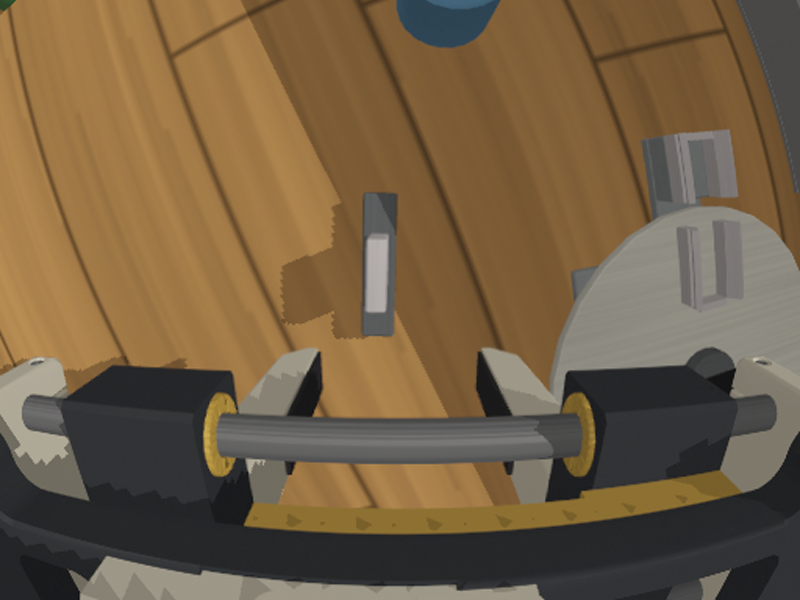

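The key's bar top runs from (380,193) to (378,335). The grip plate's top face is (366–389, 237–312).

Run:
```python
from h import *
c,s=load("w4"); k=800/512
for z,P in ((.024,[(364,193),(397,194),(393,336),(362,334)]),(.066,[(367,237),(389,238),(386,312),(366,311)])):
    Q=np.array([onz(c,np.array(p)/k,z,s)[:2] for p in P]); e1=(Q[0]+Q[1])/2;e2=(Q[2]+Q[3])/2;d=e1-e2
    print(z,Q.mean(0).round(4),"len",np.hypot(*d).round(4),"w",np.hypot(*(Q[1]-Q[0])).round(4),"ang",np.arctan2(d[1],d[0]).round(4))
t=robot.read_camera("top")
m=[ray(t,np.array((193.5,366))/1.5),ray(c,np.array((377,274))/k,s)]; print(tri(m))
go(.36,.304,.2,-.39)
```

```text
0.024 [0.3564 0.3218] len 0.1079 w 0.0241 ang 1.1534
0.066 [0.3572 0.3223] len 0.0496 w 0.0143 ang 1.1462
(array([0.35846524, 0.31797376, 0.0388995 ]), [np.float64(0.004064455076565012), np.float64(0.004064455076565093)])
d [-0.0034 -0.0045 -0.0002] turn 0.0011 j6 0.98 force [0.2 0.3 0.3]
```

```bash
python3 -c "
from h import *
go(.3570,.3221,.2,-.42)"
```

```text
d [ 0.0122 -0.0141 -0.0002] turn 0.0311 j6 0.98 force [0.2 0.3 0.3]
```

```bash
python3 drive.py '[[0.0122,-0.0141,0,0],[0,0,0.05,0.031],[0,0,0.05,0],[0,0,0.03,0],[0,0,0,0]]' 0.05 >/dev/null; python3 drive.py '[[0,0,0.02,0],[0,0,0.02,0],[0,0,0,0],[0,0,0,0]]';  python3 -c "
from h import *
go(.3570,.3221,.03,-.42)"; python3 drive.py '[[0,0,0,0],[0,0,0,0],[0,0,0,0],[0,0,0,0],[0,0,0,0]]' 0 30; python3 drive.py '[[0,0,0,0],[0,0,0,0]]'
```

```text
time_s: 10.75
tcp_pos: [0.3581, 0.323, 0.0317]
tool_rot: [[0.408, 0.913, 0.002], [0.913, -0.408, 0.001], [0.002, 0.001, -1.0]]
contact_force: [0.4, -0.3, 0.0]
grip_width: 0.0498
grip_force: 0.0
d [-0.0013 -0.0006  0.0017] turn -0.0008 j6 1.05 force [ 0.4 -0.3  0. ]
time_s: 11.38
tcp_pos: [0.3569, 0.3221, 0.0298]
tool_rot: [[0.409, 0.913, -0.0], [0.913, -0.409, -0.0], [-0.0, -0.0, -1.0]]
contact_force: [-1.9, -0.2, 1.7]
grip_width: 0.0141
grip_force: 30.0
time_s: 11.62
tcp_pos: [0.3569, 0.3222, 0.0298]
tool_rot: [[0.409, 0.913, -0.0], [0.913, -0.409, -0.0], [-0.0, -0.0, -1.0]]
contact_force: [-1.0, 0.3, 0.1]
grip_width: 0.0138
grip_force: 30.0
```

```bash
python3 drive.py '[[0,0,-0.03,0],[0,0,-0.05,0],[0,0,-0.05,0],[0,0,-0.02,0],[0,0,0,0]]'; python3 -c "
from h import *
go(.6118,.2664,.17,1.39-np.pi/2)"
```

```text
time_s: 12.25
tcp_pos: [0.3579, 0.3228, 0.1813]
tool_rot: [[0.409, 0.913, 0.003], [0.913, -0.409, 0.002], [0.003, 0.002, -1.0]]
contact_force: [-0.1, -0.9, -4.1]
grip_width: 0.014
grip_force: 30.0
d [0.0523 0.2547 0.0119] turn -0.2402 j6 1.05 force [-0.1 -0.9 -4.1]
```

```bash
python3 drive.py '[[0.01,0.05,0,0],[0.01,0.05,0,0],[0.01,0.05,0,0],[0.01,0.05,0,0],[0.012,0.054,0,0]]' >/dev/null; python3 drive.py '[[0,0,0.01,-0.12],[0,0,0,-0.12],[0,0,0,0],[0,0,0,0]]'; python3 -c "
from h import *
go(.6118,.2664,.07,1.39-np.pi/2)
c,s=shot('w5'); cv2.imwrite('pics/w5b.png',cv2.resize(c['pixels'][60:300,130:400,::-1],(675,600),interpolation=cv2.INTER_CUBIC))"
```

```text
time_s: 13.38
tcp_pos: [0.6094, 0.2657, 0.1685]
tool_rot: [[0.182, 0.983, -0.002], [0.983, -0.182, -0.001], [-0.001, -0.002, -1.0]]
contact_force: [-0.0, 0.1, -3.4]
grip_width: 0.0139
grip_force: 30.0
d [0.0012 0.0024 0.0985] turn -0.0027 j6 0.52 force [-0.   0.1 -3.4]
```

View pics/w5b.png

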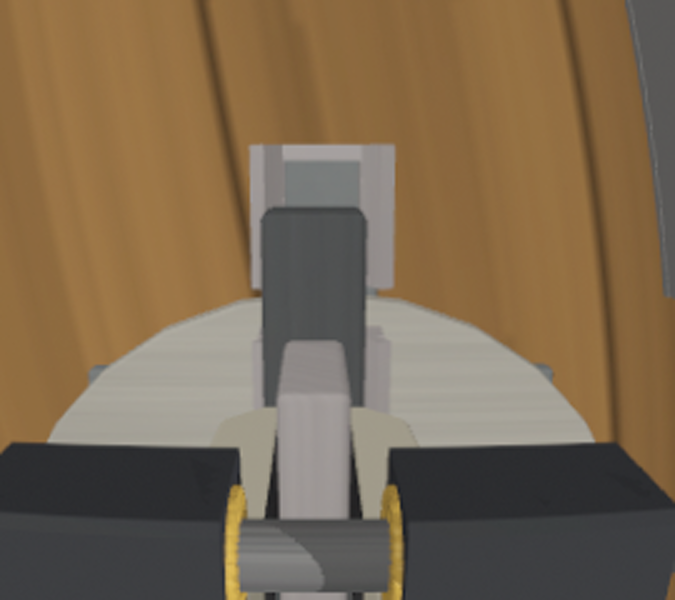

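The key is held straight over the slot. Its bar is centred on column 314 and the bracket on column 323, so it needs a small sideways shift.

Run:
```python
from h import *
c,s=load("w5"); f=lambda p:np.array(p)/2.5+[130,60]
a=1.39
def L(p,z): X=onz(c,f(p),z,s)[:2]-s["tcp_pos"][:2]; return (s["tool_rot"][:2,:2].T@X*1000).round(1)
for p in [(250,150),(395,150),(251,285),(394,285)]: print("brk",L(p,.068))
for p in [(262,215),(366,215),(263,390),(365,390)]: print("key",L(p,s["tcp_pos"][2]-.006))
go(.6118,.2664,.07,1.39-np.pi/2)
```

```text
brk [ 69.5 -22.3]
brk [69.6 29.4]
brk [ 20.5 -22.5]
brk [20.5 29.7]
key [ 53.7 -11.5]
key [53.7 12.6]
key [ 11.2 -11.9]
key [11.2 13. ]
d [0.001  0.0021 0.099 ] turn -0.0022 j6 0.52 force [ 0.8 -0.1 -3.7]
```

```bash
python3 drive.py '[[0,0.0027,0,0],[0,0,0.03,0],[0,0,0.02,0],[0,0,0.01,0],[0,0,0.005,0]]'; python3 drive.py '[[0,0,0.008,0],[0,0,0.008,0],[0,0,0.006,0],[0,0,0.004,0],[0,0,0,0]]';python3 drive.py '[[0,0,0.004,0],[0,0,0.003,0],[0,0,0,0],[0,0,0,0]]'
```

```text
time_s: 14.05
tcp_pos: [0.6125, 0.2653, 0.1042]
tool_rot: [[0.18, 0.984, -0.001], [0.984, -0.18, -0.0], [-0.0, -0.001, -1.0]]
contact_force: [0.1, -0.2, -2.9]
grip_width: 0.0139
grip_force: 30.0
time_s: 14.68
tcp_pos: [0.6125, 0.2653, 0.0784]
tool_rot: [[0.18, 0.984, -0.001], [0.984, -0.18, -0.0], [-0.0, -0.001, -1.0]]
contact_force: [-0.2, 0.2, -3.4]
grip_width: 0.0138
grip_force: 30.0
time_s: 15.18
tcp_pos: [0.6128, 0.2654, 0.0719]
tool_rot: [[0.18, 0.984, 0.0], [0.984, -0.18, 0.0], [0.0, 0.0, -1.0]]
contact_force: [0.0, -1.1, -3.1]
grip_width: 0.0141
grip_force: 30.0
```

```bash
python3 drive.py '[[0,0,0.002,0],[0,0,0.001,0],[0,0,0,0]]'; python3 drive.py '[[0,0,0,0],[0,0,0,0],[0,0,0,0],[0,0,0,0]]' 0.05; python3 drive.py '[[0,0,-0.03,0],[0,0,-0.05,0],[0,0,-0.05,0],[-0.06,0,0,0],[0,0,0,0]]';python3 drive.py '[[0,0,0,0],[0,0,0,0]]'; python3 -c "
from h import *
c,s=shot('w6'); cv2.imwrite('pics/w6b.png',cv2.resize(c['pixels'][30:270,130:400,::-1],(675,600),interpolation=cv2.INTER_CUBIC)); print(s['tcp_pos'])"
```

```text
time_s: 15.55
tcp_pos: [0.6134, 0.2654, 0.0698]
tool_rot: [[0.18, 0.984, 0.001], [0.984, -0.18, 0.0], [0.001, 0.001, -1.0]]
contact_force: [-0.7, -0.3, 3.8]
grip_width: 0.0137
grip_force: 30.0
time_s: 16.05
tcp_pos: [0.6127, 0.2653, 0.0687]
tool_rot: [[0.18, 0.984, -0.0], [0.984, -0.18, -0.0], [-0.0, -0.0, -1.0]]
contact_force: [0.8, -0.3, 0.1]
grip_width: 0.0478
grip_force: 0.0
time_s: 16.68
tcp_pos: [0.6019, 0.2033, 0.1994]
tool_rot: [[0.183, 0.983, 0.001], [0.983, -0.183, -0.001], [-0.001, 0.001, -1.0]]
contact_force: [-0.1, 0.7, -0.1]
grip_width: 0.0499
grip_force: 0.0
time_s: 16.92
tcp_pos: [0.6018, 0.2072, 0.1984]
tool_rot: [[0.179, 0.984, -0.001], [0.984, -0.179, 0.0], [0.0, -0.001, -1.0]]
contact_force: [0.9, -0.0, 0.6]
grip_width: 0.05
grip_force: 0.0
[0.60182075 0.20717398 0.19837081]
```

View pics/w6b.png

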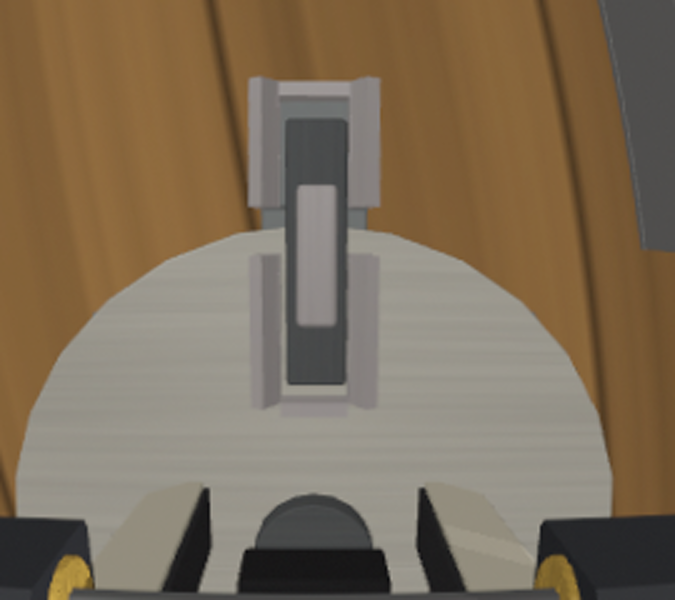

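The key lies across both channels, from (318,118) to (316,384), with its plate centred and clearance at both ends, so it's home. Next I'll measure the pad and the cartons.

```bash
python3 drive.py '[[-0.052,0.005,-0.01,0],[-0.052,0.005,-0.01,0],[-0.052,0.005,-0.01,0],[-0.052,0.005,-0.01,0],[0,0,0,0]]' >/dev/null; python3 drive.py '[[0,0,0,0],[0,0,0,0]]'; python3 -c "
from h import *
c,s=shot('w7')"; python3 drive.py '[[-0.058,0.003,-0.02,0],[-0.058,0.003,-0.02,0],[-0.058,0.003,-0.02,0],[-0.058,0.003,-0.02,0],[-0.058,0.003,-0.01,0]]' >/dev/null; python3 drive.py '[[-0.058,0.003,0,0],[-0.058,0.003,0,0],[-0.058,0.003,0,0],[-0.058,0.003,0,0],[0,0,0,0]]' >/dev/null; python3 drive.py '[[0,0,0,0],[0,0,0,0]]'; python3 -c "
from h import *
c,s=shot('w8'); cv2.imwrite('pics/w8b.png',cv2.resize(c['pixels'][:,:,::-1],(800,600),interpolation=cv2.INTER_CUBIC)); print(s['tcp_pos'])"
```

```text
time_s: 17.85
tcp_pos: [0.5841, -0.0003, 0.2382]
tool_rot: [[0.178, 0.984, -0.001], [0.984, -0.178, 0.0], [0.0, -0.001, -1.0]]
contact_force: [1.1, -0.2, -0.8]
grip_width: 0.0497
grip_force: 0.0
time_s: 19.4
tcp_pos: [0.518, -0.5186, 0.3298]
tool_rot: [[0.178, 0.984, 0.001], [0.984, -0.178, -0.001], [-0.0, 0.001, -1.0]]
contact_force: [0.1, 1.6, 0.5]
grip_width: 0.0497
grip_force: 0.0
[ 0.51797055 -0.51860909  0.32975156]
```

View pics/w8b.png

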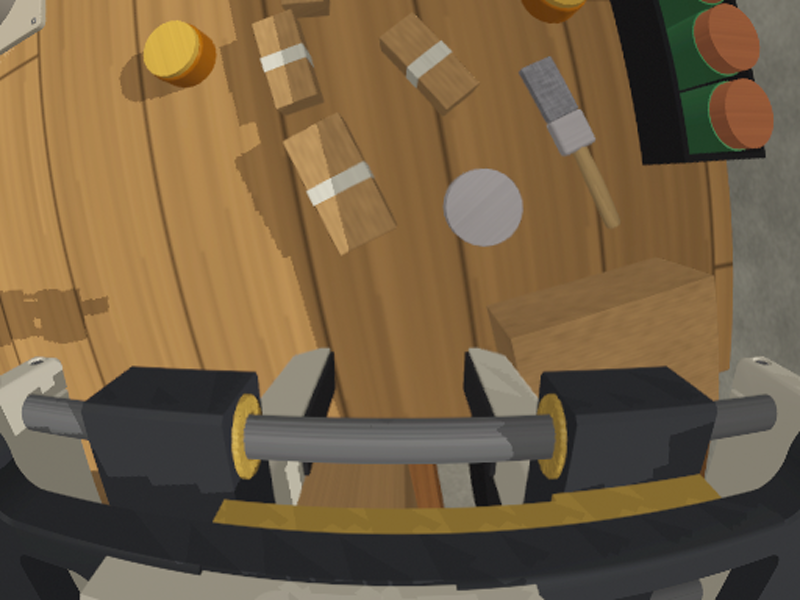

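Carton1's top face in this view has corners near (284,144), (337,115), (396,225) and (344,255). Small cartons are at (287,62) and (430,62). I'll fit models to the edges.

```bash
cat >> h.py <<'E'
from scipy.optimize import minimize
def rect(p,L,W,z):
    u=np.array([np.cos(p[2]),np.sin(p[2])]);v=np.array([-u[1],u[0]])
    C=[p[:2]+a*u*L/2+b*v*W/2 for a,b in((1,1),(1,-1),(-1,-1),(-1,1))]; return np.c_[np.array(C),[z]*4]
def edges(c,sig):
    lab=cv2.cvtColor(c["pixels"],cv2.COLOR_RGB2LAB).astype(np.float32); lab=cv2.GaussianBlur(lab,(0,0),sig)
    return [np.stack([cv2.Sobel(lab[:,:,i],cv2.CV_32F,1,0),cv2.Sobel(lab[:,:,i],cv2.CV_32F,0,1)]) for i in range(3)]
def fit(c,s,p0,L,W,z):
    p0=np.array(p0,float)
    for sig in (2.5,1.2,.8):
        G=edges(c,sig); N=40; best=None
        def cost(d,p0=p0,G=G):
            C=rect(p0+np.array([d[0],d[1],d[2]*20])/1000,L,W,z); tot=0
            for i in range(4):
                t=np.linspace(.05,.95,N)[:,None]; q=proj(c,C[i]*(1-t)+C[(i+1)%4]*t,s)
                n=q[-1]-q[0]; n=np.array([-n[1],n[0]])/np.hypot(*n)
                g=sum(np.abs(sum(n[k]*map_coordinates(g[k],[q[:,1],q[:,0]],order=1,mode="nearest") for k in(0,1))) for g in G)
                tot-=np.minimum(g,60*1.2/sig).mean()
            return tot
        sc={2.5:6,1.2:2,.8:1}[sig]
        R=[minimize(cost,[sc*a,sc*b,sc*e],method="Nelder-Mead",options=dict(initial_simplex=np.array([[sc*a,sc*b,sc*e],[sc*a+sc,sc*b,sc*e],[sc*a,sc*b+sc,sc*e],[sc*a,sc*b,sc*e+sc*.5]]))) for a in(-1,1) for b in(-1,1) for e in(-1,1)]
        r=min(R,key=lambda r:r.fun); p0=p0+np.array([r.x[0],r.x[1],r.x[2]*20])/1000
    return p0,r.fun
def band(c,s,p,L,W,z):
    "centre of the white band on the top face, offset along the length (mm)"
    hsv=cv2.cvtColor(c["pixels"],cv2.COLOR_RGB2HSV); u=np.linspace(-L/2,L/2,200); v=np.linspace(-W*.3,W*.3,15)
    U,V=np.meshgrid(u,v); ca,sa=np.cos(p[2]),np.sin(p[2]); X=np.c_[p[0]+(U*ca-V*sa).ravel(),p[1]+(U*sa+V*ca).ravel(),0*U.ravel()+z]
    q=proj(c,X,s); S=map_coordinates(hsv[:,:,1].astype(float),[q[:,1],q[:,0]],order=1).reshape(U.shape)
    m=S<60; return (U[m].mean()*1000).round(1) if m.any() else None, (m.mean()*L*1000).round(1)
def draw(c,s,recs,name,crop,sc):
    im=c["pixels"][:,:,::-1].copy(); x0,y0,x1,y1=crop; im=cv2.resize(im[y0:y1,x0:x1],None,fx=sc,fy=sc,interpolation=cv2.INTER_CUBIC)
    for C in recs: cv2.polylines(im,[((proj(c,C,s)-[x0,y0]+.5)*sc).astype(np.int32)],True,(0,0,255),1)
    cv2.imwrite(f"pics/{name}.png",im)
E
python3 - <<'E'
from h import *
c,s=load("w8"); k=800/512
rec=[]
for n,P,L,W,z in (("c1",[(284,144),(337,115),(393,225),(344,255)],.124,.06,.06),("d",[(253,22),(281,12),(317,97),(286,108)],.1,.044,.044),("b",[(380,41),(412,14),(478,85),(444,113)],.1,.044,.044)):
    Q=np.array([onz(c,np.array(p)/k,z,s)[:2] for p in P]); d=Q[0]+Q[1]-Q[2]-Q[3]
    p0=[*Q.mean(0),np.arctan2(d[1],d[0])]; print(n,np.round(p0,3),np.hypot(*d)/2,np.hypot(*(Q[1]-Q[0])))
    p,f=fit(c,s,p0,L,W,z); print(p.round(4),f,band(c,s,p,L,W,z)); rec.append(rect(p,L,W,z))
draw(c,s,rec,"w8d",(140,0,320,170),3.3)
c,s=load("w7"); p,f=fit(c,s,[.5685,.0262,1.39-np.pi/2],.124,.06,.043); print("pad",p,f, "axis-implied",p[:2]+.105*np.array([-np.sin(p[2]),np.cos(p[2])]))
draw(c,s,[rect(p,.124,.06,.043)],"w7d",(100,20,400,240),1.5)
a=cv2.imread("pics/w8d.png");b=cv2.imread("pics/w7d.png"); print(a.shape,b.shape)
o=np.zeros((600,800,3),np.uint8);o[:min(561,a.shape[0]),:594]=a[:561];cv2.imwrite("pics/w8d.png",o[:570,:600])
E
```

```text
c1 [ 0.477 -0.436  1.863] 0.11927098691220132 0.05688494332611579
[ 0.475  -0.4337  1.8496] -282.7450571919292 (np.float64(-0.8), np.float64(15.6))
d [ 0.443 -0.296  1.769] 0.10313934487062044 0.030340996675305414
[ 0.4415 -0.2949  1.6842] -345.23414981449173 (np.float64(0.3), np.float64(15.5))
b [ 0.582 -0.331  2.095] 0.09714657034247333 0.043121981831885675
[ 0.5819 -0.3266  2.1126] -256.1542916363495 (np.float64(-0.7), np.float64(15.5))
pad [ 0.5686298   0.02686268 -0.18076704] -357.55669963495313 axis-implied [0.58750713 0.13015181]
(561, 594, 3) (330, 450, 3)
```

View pics/w8d.png

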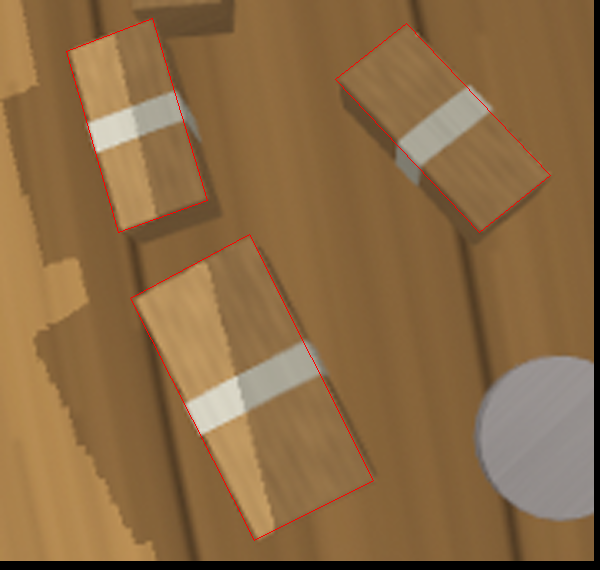

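The outlines fit the top faces and the bands are centred within 1 mm. The pad fit also agrees with the axis. Next I'll grasp carton1.

```bash
python3 drive.py '[[0,0,0,-0.15],[0,0,0,-0.15],[0,0,0,-0.16],[0,0,0.06,0],[0,0,0.06,0]]' 0.093 >/dev/null;  python3 drive.py '[[0,0,0.04,0],[0,0,0,0],[0,0,0,0]]'; python3 -c "
from h import *
go(.475,-.4337,.02,1.8496-np.pi/2)
c,s=shot('w9'); p,f=fit(c,s,[.475,-.4337,1.85],.124,.06,.06);print(p,f,band(c,s,p,.124,.06,.06))"
```

```text
time_s: 20.45
tcp_pos: [0.5179, -0.5205, 0.1721]
tool_rot: [[-0.276, 0.961, 0.002], [0.961, 0.276, -0.003], [-0.003, 0.002, -1.0]]
contact_force: [0.2, -0.3, -0.1]
grip_width: 0.0929
grip_force: 0.0
d [ 0.0958 -0.0175  0.1518] turn 0.0011 j6 -1.14 force [ 0.2 -0.3 -0.1]
[ 0.47574167 -0.43380967  1.85204079] -230.7462151773458 (np.float64(-0.5), np.float64(15.8))
```

```bash
python3 drive.py '[[0.048,-0.009,0,0],[0.048,-0.0085,0,0],[0,0,0.06,0],[0,0,0.04,0],[0,0,0,0]]' >/dev/null;  python3 drive.py '[[0,0,0.025,0],[0,0,0.025,0],[0,0,0,0],[0,0,0,0]]'; python3 -c "
from h import *
go(.4755,-.4337,.02,1.851-np.pi/2)"; python3 drive.py '[[0,0,0,0],[0,0,0,0],[0,0,0,0],[0,0,0,0],[0,0,0,0]]' 0.03 20; python3 drive.py '[[0,0,-0.03,0],[0,0,-0.05,0],[0,0,-0.05,0],[0,0,-0.04,0],[0,0,0,0]]'
```

```text
time_s: 21.62
tcp_pos: [0.4751, -0.4345, 0.0223]
tool_rot: [[-0.275, 0.961, 0.003], [0.961, 0.275, -0.003], [-0.004, 0.002, -1.0]]
contact_force: [-0.3, -0.3, 0.3]
grip_width: 0.093
grip_force: 0.0
d [0.0007 0.0006 0.0023] turn -0.0013 j6 -1.1 force [-0.3 -0.3  0.3]
time_s: 22.25
tcp_pos: [0.4737, -0.4327, 0.0191]
tool_rot: [[-0.275, 0.961, 0.0], [0.961, 0.275, -0.0], [-0.0, 0.0, -1.0]]
contact_force: [0.4, 0.9, 2.7]
grip_width: 0.0598
grip_force: 20.0
time_s: 22.88
tcp_pos: [0.475, -0.4345, 0.1931]
tool_rot: [[-0.275, 0.961, 0.005], [0.961, 0.275, -0.005], [-0.006, 0.003, -1.0]]
contact_force: [-0.2, -0.6, -2.2]
grip_width: 0.06
grip_force: 20.0
```

```bash
python3 drive.py '[[0,0,0,-0.18],[0,0,0,-0.18],[0,0,0,-0.18],[0,0,0,-0.18],[0,0,0,-0.18]]' >/dev/null; python3 drive.py '[[0,0,0,-0.18],[0,0,0,-0.03],[0,0,0,0]]'; python3 -c "
from h import *
go(.5671,.0272,.0625,1.39)"
```

```text
time_s: 23.88
tcp_pos: [0.473, -0.4322, 0.1871]
tool_rot: [[-0.983, 0.184, -0.002], [0.184, 0.983, 0.002], [0.002, 0.001, -1.0]]
contact_force: [0.4, -0.2, -2.7]
grip_width: 0.0599
grip_force: 20.0
d [-0.0083  0.4687  0.1253] turn -0.0042 j6 -2.21 force [ 0.4 -0.2 -2.7]
```

```bash
python3 drive.py '[[-0.001,0.058,0,0],[-0.001,0.058,0,0],[-0.001,0.058,0,0],[-0.001,0.058,0,0],[-0.001,0.058,0,0]]' >/dev/null; python3 drive.py '[[-0.001,0.058,0,0],[-0.001,0.058,0,0],[-0.001,0.058,0,0],[0,0,0,0]]' >/dev/null; python3 drive.py '[[0,0,0.04,0],[0,0,0.03,0],[0,0,0,0],[0,0,0,0]]'; python3 -c "
from h import *
go(.5671,.0272,.0625,1.39)"
```

```text
time_s: 25.5
tcp_pos: [0.5659, 0.0215, 0.12]
tool_rot: [[-0.983, 0.182, 0.001], [0.182, 0.983, -0.0], [-0.001, -0.0, -1.0]]
contact_force: [0.1, -1.0, -2.6]
grip_width: 0.0603
grip_force: 20.0
d [-0.0001  0.0059  0.0575] turn -0.0026 j6 -1.44 force [ 0.1 -1.  -2.6]
```

```bash
python3 drive.py '[[0,0.0059,0.02,-0.002],[0,0,0.02,0],[0,0,0.008,0],[0,0,0.004,0],[0,0,0,0]]' >/dev/null; python3 drive.py '[[0,0,0.003,0],[0,0,0.001,0],[0,0,0,0],[0,0,0,0]]'; python3 -c "
from h import *
go(.5671,.0272,.0625,1.39)"
```

```text
time_s: 26.62
tcp_pos: [0.5664, 0.028, 0.063]
tool_rot: [[-0.984, 0.179, 0.0], [0.179, 0.984, -0.0], [-0.0, 0.0, -1.0]]
contact_force: [0.5, -0.3, -2.8]
grip_width: 0.06
grip_force: 20.0
d [-0.0008 -0.0006  0.0005] turn 0.001 j6 -1.43 force [ 0.5 -0.3 -2.8]
```

```bash
python3 drive.py '[[-0.0008,-0.0006,0.001,0],[0,0,0.001,0],[0,0,0,0]]'; python3 drive.py '[[0,0,0,0],[0,0,0,0],[0,0,0,0],[0,0,0,0]]' 0.085;  python3 drive.py '[[0,0,-0.03,0],[0,0,-0.06,0],[0,0,-0.06,0],[0,0,-0.03,0],[0,0,0,0]]'; python3 drive.py '[[0.04,0,0,0],[0,-0.06,0,0],[0,-0.06,0,0],[0,0,0,0],[0,0,0,0]]';python3 -c "
from h import *
c,s=shot('w10'); z=.103;p,f=fit(c,s,[.5686,.0269,-.18],.124,.06,z);print(p,f,band(c,s,p,.124,.06,z))
go(.6,-.33,.3,.4)"
```

```text
time_s: 27.0
tcp_pos: [0.5678, 0.0272, 0.062]
tool_rot: [[-0.984, 0.179, 0.002], [0.179, 0.984, -0.0], [-0.002, 0.0, -1.0]]
contact_force: [-1.4, 0.1, 5.3]
grip_width: 0.0598
grip_force: 20.0
time_s: 27.5
tcp_pos: [0.567, 0.0272, 0.0607]
tool_rot: [[-0.984, 0.179, -0.0], [0.179, 0.984, -0.0], [0.0, -0.0, -1.0]]
contact_force: [-0.4, 0.8, 0.2]
grip_width: 0.0847
grip_force: 0.0
time_s: 28.12
tcp_pos: [0.5689, 0.0272, 0.2445]
tool_rot: [[-0.984, 0.179, 0.006], [0.179, 0.984, -0.0], [-0.006, 0.001, -1.0]]
contact_force: [-0.1, -0.6, -1.0]
grip_width: 0.0849
grip_force: 0.0
time_s: 28.75
tcp_pos: [0.5056, -0.0833, 0.2393]
tool_rot: [[-0.984, 0.18, -0.002], [0.18, 0.984, 0.001], [0.002, 0.001, -1.0]]
contact_force: [0.6, -0.4, -0.2]
grip_width: 0.0847
grip_force: 0.0
[ 0.55983737  0.02875525 -0.15922892] -243.3405497226886 (np.float64(28.1), np.float64(55.1))
d [-0.1366 -0.2264 -0.0608] turn 0.9912 j6 -1.65 force [-0.7 -0.6 -0.2]
```

```bash
python3 drive.py '[[-0.055,0,-0.02,0],[0,0,-0.02,0.18],[0,0,0,0.18],[0,0,0,0.18],[0,0,0,0.18]]' 0.06 >/dev/null; python3 drive.py '[[0,0,0,0.18],[0,0,0,0.18],[0,0,0,0],[0,0,0,0]]'; python3 -c "
from h import *
c,s=shot('w11'); z=.103;p,f=fit(c,s,[.5686,.0269,-.18],.124,.06,z);print(p,f,band(c,s,p,.124,.06,z))
draw(c,s,[rect(p,.124,.06,z)],'w11d',(90,0,430,255),2.3)
go(.56,-.28,.28,.3)"
```

```text
time_s: 29.92
tcp_pos: [0.5604, -0.0925, 0.2805]
tool_rot: [[-0.311, 0.95, -0.0], [0.95, 0.311, 0.0], [0.0, -0.0, -1.0]]
contact_force: [0.1, -0.0, -0.1]
grip_width: 0.06
grip_force: 0.0
[ 0.56909237  0.02717479 -0.17110524] -351.5363134310701 (np.float64(-4.1), np.float64(16.9))
d [-0.1779 -0.0585  0.0005] turn 0.0155 j6 -0.57 force [0.  0.5 0.6]
```

View pics/w11d.png

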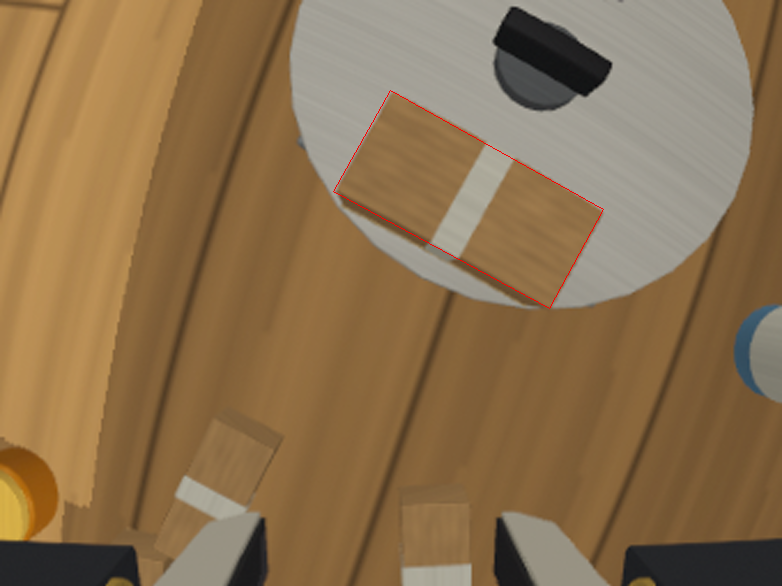

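Carton1's outline sits on the pad within 0.5 mm. Next I'll locate the two nearer small cartons.

```bash
python3 drive.py '[[-0.06,-0.02,0,0],[-0.06,-0.02,0,0],[-0.06,-0.02,0,0],[0,0,0,0],[0,0,0,0]]'; python3 -c "
from h import *
c,s=shot('w12'); z=.044;rec=[]
for n,p0 in (('a',[.634,-.193,1.916]),('c',[.482,-.19,1.28]),('d',[.4415,-.2949,1.684]),('b',[.5819,-.3266,2.1126])):
    p,f=fit(c,s,p0,.1,.044,z);print(n,p.round(4),f,band(c,s,p,.1,.044,z)); rec.append(rect(p,.1,.044,z))
draw(c,s,rec,'w12d',(90,0,430,255),2.3)
"
```

```text
time_s: 30.6
tcp_pos: [0.5582, -0.2808, 0.2805]
tool_rot: [[-0.307, 0.952, -0.0], [0.952, 0.307, 0.001], [0.001, -0.0, -1.0]]
contact_force: [-0.6, 0.1, 0.4]
grip_width: 0.0599
grip_force: 0.0
a [ 0.6311 -0.193   1.9336] -234.65953617804638 (np.float64(-0.7), np.float64(15.5))
c [ 0.4792 -0.1896  1.3919] -208.91864677332612 (np.float64(-0.7), np.float64(15.6))
d [ 0.4411 -0.2944  1.6833] -315.74159882487595 (np.float64(-0.4), np.float64(15.8))
b [ 0.5823 -0.3262  2.111 ] -186.05291669102968 (np.float64(-0.8), np.float64(15.6))
```

View pics/w12d.png

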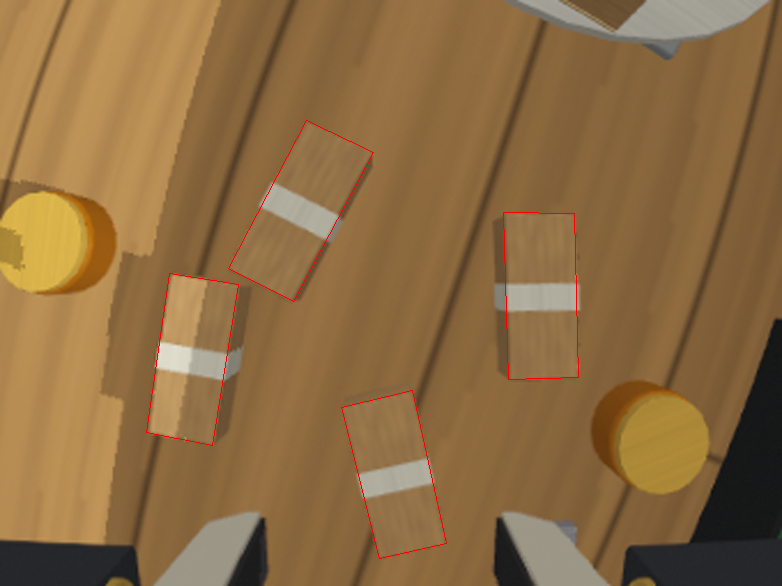

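All four outlines sit on their cartons with the bands centred. I'll start with carton b.

```bash
python3 -c "
from h import *
go(.5821,-.3264,.012,2.112-np.pi/2)"
```

```text
d [-0.0514  0.0082  0.2687] turn -0.2285 j6 -0.86 force [ 0.2 -0.1 -0.3]
```

```bash
python3 drive.py '[[-0.0514,0.0082,0,0],[0,0,0.06,-0.12],[0,0,0.06,-0.1085],[0,0,0.06,0],[0,0,0.03,0]]' 0.066 >/dev/null;  python3 drive.py '[[0,0,0.03,0],[0,0,0.0287,0],[0,0,0,0],[0,0,0,0]]'; python3 -c "
from h import *
go(.5821,-.3264,.012,2.112-np.pi/2)"
```

```text
time_s: 31.78
tcp_pos: [0.5829, -0.3269, 0.0137]
tool_rot: [[-0.515, 0.857, 0.001], [0.857, 0.515, -0.001], [-0.001, 0.001, -1.0]]
contact_force: [-0.1, 0.5, 0.1]
grip_width: 0.0662
grip_force: 0.0
d [ 0.0008 -0.0005  0.0017] turn -0.0 j6 -1.13 force [-0.1  0.5  0.1]
```

```bash
python3 drive.py '[[0,0,0,0],[0,0,0,0],[0,0,0,0],[0,0,0,0],[0,0,0,0]]' 0.02 15; python3 drive.py '[[0,0,-0.04,0],[0,0,-0.06,0],[0,0,-0.06,0],[0,0,-0.04,0],[0,0,0,-0.1]]'; python3 drive.py '[[0,0,0,-0.18],[0,0,0,-0.18],[0,0,0,-0.18],[0,0,0,-0.18],[0,0,0,-0.029]]' >/dev/null; python3 drive.py '[[0,0,0,0],[0,0,0,0]]';python3 -c "
from h import *
go(.5688,.027,.116,1.39)"
```

```text
time_s: 32.4
tcp_pos: [0.5824, -0.3278, 0.0131]
tool_rot: [[-0.514, 0.858, 0.001], [0.858, 0.514, -0.001], [-0.001, 0.001, -1.0]]
contact_force: [-0.6, 0.6, 6.3]
grip_width: 0.0439
grip_force: 15.0
time_s: 33.02
tcp_pos: [0.5837, -0.3288, 0.2175]
tool_rot: [[-0.598, 0.801, 0.006], [0.801, 0.598, -0.004], [-0.007, 0.003, -1.0]]
contact_force: [0.4, -0.4, -3.0]
grip_width: 0.044
grip_force: 15.0
time_s: 33.9
tcp_pos: [0.5818, -0.3274, 0.212]
tool_rot: [[-0.983, 0.184, -0.0], [0.184, 0.983, 0.0], [0.0, 0.0, -1.0]]
contact_force: [-0.7, -0.6, -2.2]
grip_width: 0.0438
grip_force: 15.0
d [0.0778 0.346  0.096 ] turn -0.0039 j6 -1.98 force [-0.7 -0.6 -2.2]
```

```bash
python3 drive.py '[[0.0127,0.0577,0,0],[0.0127,0.0577,0,0],[0.0127,0.0577,0,0],[0.0127,0.0577,0,0],[0.0127,0.0577,0,0]]' >/dev/null; python3 drive.py '[[0.0127,0.0577,0,-0.004],[0,0,0.04,0],[0,0,0.02,0],[0,0,0,0],[0,0,0,0]]' ; python3 -c "
from h import *
go(.5702,.0267,.116,1.39)"
```

```text
time_s: 35.15
tcp_pos: [0.5703, 0.0259, 0.1533]
tool_rot: [[-0.984, 0.179, 0.001], [0.179, 0.984, -0.0], [-0.001, 0.0, -1.0]]
contact_force: [-0.3, 0.7, -1.9]
grip_width: 0.0436
grip_force: 15.0
d [0.0003 0.0007 0.0373] turn 0.0008 j6 -1.44 force [-0.3  0.7 -1.9]
```

```bash
python3 drive.py '[[0,0.0007,0.02,0],[0,0,0.01,0],[0,0,0.004,0],[0,0,0.0025,0],[0,0,0,0]]'; python3 drive.py '[[0,0,0.001,0],[0,0,0.001,0],[0,0,0,0]]'
```

```text
time_s: 35.78
tcp_pos: [0.5703, 0.0275, 0.1161]
tool_rot: [[-0.984, 0.177, 0.001], [0.177, 0.984, -0.0], [-0.001, 0.0, -1.0]]
contact_force: [0.7, -1.2, 0.1]
grip_width: 0.0439
grip_force: 15.0
time_s: 36.15
tcp_pos: [0.5712, 0.0274, 0.1161]
tool_rot: [[-0.984, 0.177, 0.003], [0.177, 0.984, -0.0], [-0.003, 0.0, -1.0]]
contact_force: [-1.7, -0.6, 9.9]
grip_width: 0.044
grip_force: 15.0
```

```bash
python3 drive.py '[[0,0,0,0],[0,0,0,0],[0,0,0,0],[0,0,0,0]]' 0.066;  python3 drive.py '[[0,0,-0.03,0],[0,0,-0.05,0],[0,0,-0.05,0],[-0.06,-0.02,0,0],[0,-0.03,0,0]]' >/dev/null; python3 drive.py '[[0,0,0,0],[0,0,0,0]]'; python3 -c "
from h import *
c,s=shot('w13'); z=.147;p,f=fit(c,s,[.5686,.0269,-.18],.1,.044,z);print(p,f,band(c,s,p,.1,.044,z))
go(.6311,-.193,.012,.363)"
```

```text
time_s: 36.65
tcp_pos: [0.5696, 0.0276, 0.1134]
tool_rot: [[-0.984, 0.177, -0.0], [0.177, 0.984, 0.0], [0.0, -0.0, -1.0]]
contact_force: [0.5, 0.1, 0.4]
grip_width: 0.0657
grip_force: 0.0
time_s: 37.52
tcp_pos: [0.6192, -0.0315, 0.2437]
tool_rot: [[-0.984, 0.178, 0.0], [0.178, 0.984, 0.0], [-0.0, 0.0, -1.0]]
contact_force: [0.7, -0.0, 0.0]
grip_width: 0.0663
grip_force: 0.0
[ 0.57193545  0.02773433 -0.1635099 ] -349.04956932398443 (np.float64(-1.0), np.float64(15.7))
d [-0.0402 -0.1573  0.2319] turn 1.0299 j6 -1.53 force [ 0.2 -0.3  0.6]
```

```bash
python3 drive.py '[[-0.02,-0.052,0,0],[-0.02,-0.052,0,0],[0,-0.053,0,0],[0,0,0,0.18],[0,0,0,0.18]]' >/dev/null; python3 drive.py '[[0,0,0,0.18],[0,0,0,0.18],[0,0,0.05,0.18],[0,0,0.06,0.13],[0,0,0.05,0]]' >/dev/null;python3 drive.py '[[0,0,0,0],[0,0,0,0]]'; python3 -c "
from h import *
go(.6311,-.193,.012,.363)"
```

```text
time_s: 39.08
tcp_pos: [0.6323, -0.1934, 0.0865]
tool_rot: [[-0.355, 0.935, 0.003], [0.935, 0.355, -0.001], [-0.002, 0.002, -1.0]]
contact_force: [-0.2, 0.4, 0.7]
grip_width: 0.066
grip_force: 0.0
d [ 0.001  -0.0011  0.0745] turn 0.0004 j6 -0.74 force [-0.2  0.4  0.7]
```

```bash
python3 drive.py '[[0.001,-0.0011,0.04,0],[0,0,0.034,0],[0,0,0,0],[0,0,0,0]]'; python3 drive.py '[[0,0,0,0],[0,0,0,0],[0,0,0,0],[0,0,0,0],[0,0,0,0]]' 0.02 15; python3 drive.py '[[0,0,-0.04,0],[0,0,-0.06,0],[0,0,-0.06,0],[0,0,-0.06,0],[0,0,-0.03,-0.1]]'; python3 drive.py '[[0,0,0,-0.18],[0,0,0,-0.18],[0,0,0,-0.18],[0,0,0,-0.18],[0,0,0,-0.18]]' >/dev/null; python3 drive.py '[[0,0,0,-0.027],[0,0,0,0],[0,0,0,0]]';python3 -c "
from h import *
go(.5688,.027,.160,1.39)"
```

```text
time_s: 39.58
tcp_pos: [0.6318, -0.1938, 0.0134]
tool_rot: [[-0.355, 0.935, 0.005], [0.935, 0.355, -0.002], [-0.003, 0.004, -1.0]]
contact_force: [-0.2, -0.1, -0.1]
grip_width: 0.0659
grip_force: 0.0
time_s: 40.2
tcp_pos: [0.6303, -0.1932, 0.0108]
tool_rot: [[-0.355, 0.935, 0.002], [0.935, 0.355, -0.001], [-0.001, 0.001, -1.0]]
contact_force: [-1.2, 1.1, 5.6]
grip_width: 0.0441
grip_force: 15.0
time_s: 40.83
tcp_pos: [0.6304, -0.1934, 0.264]
tool_rot: [[-0.448, 0.894, 0.004], [0.894, 0.448, -0.002], [-0.004, 0.003, -1.0]]
contact_force: [0.0, 0.6, -3.2]
grip_width: 0.044
grip_force: 15.0
time_s: 41.82
tcp_pos: [0.6294, -0.193, 0.2594]
tool_rot: [[-0.983, 0.183, -0.0], [0.183, 0.983, 0.0], [0.0, 0.0, -1.0]]
contact_force: [0.5, -0.5, -2.0]
grip_width: 0.0439
grip_force: 15.0
d [0.0997 0.2052 0.0995] turn -0.0029 j6 -1.76 force [ 0.5 -0.5 -2. ]
```

```bash
python3 drive.py '[[0.0249,0.0513,0,0],[0.0249,0.0513,0,0],[0.0249,0.0513,0,0],[0.0249,0.0513,0,0],[0,0,0,-0.003]]' >/dev/null; python3 drive.py '[[0,0,0.04,0],[0,0,0.02,0],[0,0,0,0],[0,0,0,0]]' ; python3 -c "
from h import *
go(.5688,.027,.159,1.39)"
```

```text
time_s: 42.95
tcp_pos: [0.5691, 0.0262, 0.2008]
tool_rot: [[-0.984, 0.178, 0.001], [0.178, 0.984, -0.0], [-0.001, 0.0, -1.0]]
contact_force: [0.0, 0.7, -2.6]
grip_width: 0.0437
grip_force: 15.0
d [0.0005 0.0007 0.0418] turn 0.0015 j6 -1.44 force [ 0.   0.7 -2.6]
```

```bash
python3 drive.py '[[0.0005,0.0007,0.02,0],[0,0,0.01,0],[0,0,0.006,0],[0,0,0.003,0],[0,0,0,0]]'; python3 drive.py '[[0,0,0.0015,0],[0,0,0.001,0],[0,0,0,0]]'
```

```text
time_s: 43.58
tcp_pos: [0.5681, 0.0276, 0.1606]
tool_rot: [[-0.984, 0.177, -0.0], [0.177, 0.984, -0.0], [0.0, -0.0, -1.0]]
contact_force: [-0.2, -0.6, -1.4]
grip_width: 0.0441
grip_force: 15.0
time_s: 43.95
tcp_pos: [0.5681, 0.0275, 0.1582]
tool_rot: [[-0.984, 0.177, 0.0], [0.177, 0.984, -0.0], [-0.0, -0.0, -1.0]]
contact_force: [0.3, 0.5, -1.3]
grip_width: 0.0439
grip_force: 15.0
```

```bash
python3 drive.py '[[0,0,0.001,0],[0,0,0.001,0],[0,0,0,0]]'
```

```text
time_s: 44.32
tcp_pos: [0.5688, 0.0275, 0.1577]
tool_rot: [[-0.984, 0.177, 0.002], [0.177, 0.984, -0.0], [-0.002, 0.0, -1.0]]
contact_force: [-3.6, -0.6, 7.1]
grip_width: 0.0444
grip_force: 15.0
```

```bash
python3 drive.py '[[0,0,0,0],[0,0,0,0],[0,0,0,0],[0,0,0,0]]' 0.066;  python3 drive.py '[[0,0,-0.03,0],[0,0,-0.05,0],[0,0,-0.05,0],[-0.06,-0.02,0,0],[0,-0.03,0,0]]' >/dev/null; python3 drive.py '[[0,0,0,0],[0,0,0,0]]'; python3 -c "
from h import *
c,s=shot('w14'); z=.191;p,f=fit(c,s,[.5686,.0269,-.18],.1,.044,z);print(p,f,band(c,s,p,.1,.044,z))
go(.4792,-.1896,.012,-.179)"
```

```text
time_s: 44.82
tcp_pos: [0.568, 0.0276, 0.156]
tool_rot: [[-0.984, 0.177, -0.0], [0.177, 0.984, 0.0], [0.0, -0.0, -1.0]]
contact_force: [0.5, 0.1, 1.2]
grip_width: 0.0658
grip_force: 0.0
time_s: 45.7
tcp_pos: [0.6176, -0.0315, 0.2863]
tool_rot: [[-0.984, 0.178, 0.0], [0.178, 0.984, 0.0], [-0.0, 0.0, -1.0]]
contact_force: [0.0, 0.6, 0.7]
grip_width: 0.0662
grip_force: 0.0
[ 0.5695449   0.02721205 -0.16414692] -360.0 (np.float64(-0.1), np.float64(17.0))
d [ 0.1084 -0.1805  0.2745] turn -1.5697 j6 -1.53 force [0.1 1.1 0.2]
```

```bash
python3 drive.py '[[0,-0.055,0,0],[0.036,-0.042,0,0],[0.036,-0.042,0,0],[0.036,-0.042,0,0],[0,0,0,0.18]]' >/dev/null; python3 drive.py '[[0,0,0,0.18],[0,0,0,0.18],[0,0,0,0.18],[0,0,0,0.18],[0,0,0,0.18]]' >/dev/null;python3 drive.py '[[0,0,0.05,0.18],[0,0,0.06,0.18],[0,0,0.06,0.13],[0,0,0,0],[0,0,0,0]]'; python3 -c "
from h import *
go(.4792,-.1896,.012,-.179)
c,s=shot('w15'); z=.044;p,f=fit(c,s,[.4792,-.1896,1.392],.1,.044,z);print(p,f,band(c,s,p,.1,.044,z))"
```

```text
time_s: 47.62
tcp_pos: [0.4806, -0.191, 0.119]
tool_rot: [[0.173, 0.985, 0.003], [0.985, -0.173, -0.001], [-0.001, 0.003, -1.0]]
contact_force: [0.3, 0.3, -0.4]
grip_width: 0.0665
grip_force: 0.0
d [ 0.0013 -0.002   0.107 ] turn 0.0052 j6 -0.3 force [ 0.3  0.3 -0.4]
[ 0.47958554 -0.19032508  1.39227187] -185.4791812466668 (np.float64(-0.3), np.float64(15.5))
```

```bash
python3 drive.py '[[0.001,-0.0015,0.05,0.005],[0,0,0.035,0],[0,0,0.0215,0],[0,0,0,0],[0,0,0,0]]'; python3 drive.py '[[0,0,0,0],[0,0,0,0],[0,0,0,0],[0,0,0,0],[0,0,0,0]]' 0.02 15; python3 drive.py '[[0,0,-0.04,0],[0,0,-0.06,0],[0,0,-0.06,0],[0,0,-0.06,0],[0,0,-0.06,0]]'; python3 drive.py '[[0,0,-0.02,-0.18],[0,0,0,-0.18],[0,0,0,-0.18],[0,0,0,-0.18],[0,0,0,-0.18]]' >/dev/null; python3 drive.py '[[0,0,0,-0.18],[0,0,0,-0.18],[0,0,0,-0.18],[0,0,0,-0.13],[0,0,0,0]]' >/dev/null;python3 drive.py '[[0,0,0,0],[0,0,0,0]]';python3 -c "
from h import *
go(.5688,.027,.203,1.39)"
```

```text
time_s: 48.3
tcp_pos: [0.4802, -0.1907, 0.0125]
tool_rot: [[0.181, 0.984, 0.004], [0.984, -0.181, -0.002], [-0.001, 0.004, -1.0]]
contact_force: [-0.0, -0.3, -0.4]
grip_width: 0.066
grip_force: 0.0
time_s: 48.92
tcp_pos: [0.4784, -0.1899, 0.0103]
tool_rot: [[0.181, 0.983, 0.001], [0.983, -0.181, -0.0], [-0.0, 0.001, -1.0]]
contact_force: [-0.9, 0.9, 5.4]
grip_width: 0.0441
grip_force: 15.0
time_s: 49.55
tcp_pos: [0.4774, -0.1894, 0.2911]
tool_rot: [[0.182, 0.983, -0.001], [0.983, -0.182, 0.0], [0.0, -0.001, -1.0]]
contact_force: [1.5, 0.4, -1.1]
grip_width: 0.0438
grip_force: 15.0
time_s: 51.05
tcp_pos: [0.4779, -0.1896, 0.3095]
tool_rot: [[-0.983, 0.184, -0.0], [0.184, 0.983, 0.0], [0.0, 0.0, -1.0]]
contact_force: [0.3, -0.1, -2.4]
grip_width: 0.044
grip_force: 15.0
d [-0.0495  0.2296  0.1065] turn -0.0041 j6 -1.86 force [ 0.3 -0.1 -2.4]
```

```bash
python3 drive.py '[[-0.0124,0.0574,0,0],[-0.0124,0.0574,0,0],[-0.0124,0.0574,0,0],[-0.0124,0.0574,0,0],[0,0,0,-0.003]]' >/dev/null; python3 drive.py '[[0,0,0.04,0],[0,0,0.025,0],[0,0,0,0],[0,0,0,0]]' ; python3 -c "
from h import *
go(.5688,.027,.203,1.39)"
```

```text
time_s: 52.18
tcp_pos: [0.569, 0.0265, 0.246]
tool_rot: [[-0.984, 0.18, 0.001], [0.18, 0.984, -0.0], [-0.002, 0.0, -1.0]]
contact_force: [0.7, 0.4, -1.4]
grip_width: 0.0438
grip_force: 15.0
d [0.0003 0.0004 0.043 ] turn -0.0005 j6 -1.43 force [ 0.7  0.4 -1.4]
```

```bash
python3 drive.py '[[0.0003,0.0004,0.02,0],[0,0,0.012,0],[0,0,0.006,0],[0,0,0.003,0],[0,0,0,0]]'; python3 drive.py '[[0,0,0.001,0],[0,0,0.001,0],[0,0,0,0]]'
```

```text
time_s: 52.8
tcp_pos: [0.5683, 0.0275, 0.2036]
tool_rot: [[-0.984, 0.179, -0.0], [0.179, 0.984, -0.0], [0.0, -0.0, -1.0]]
contact_force: [0.5, -0.4, -1.4]
grip_width: 0.0437
grip_force: 15.0
time_s: 53.18
tcp_pos: [0.5684, 0.0275, 0.2017]
tool_rot: [[-0.984, 0.179, 0.0], [0.179, 0.984, -0.0], [-0.0, -0.0, -1.0]]
contact_force: [-0.3, -0.3, -1.4]
grip_width: 0.0439
grip_force: 15.0
```

```bash
python3 drive.py '[[0,0,0.001,0],[0,0,0.0005,0],[0,0,0,0]]'
```

```text
time_s: 53.55
tcp_pos: [0.5687, 0.0275, 0.2013]
tool_rot: [[-0.984, 0.179, 0.001], [0.179, 0.984, -0.0], [-0.001, 0.0, -1.0]]
contact_force: [-2.3, -0.7, 5.2]
grip_width: 0.0439
grip_force: 15.0
```

```bash
python3 drive.py '[[0,0,0,0],[0,0,0,0],[0,0,0,0],[0,0,0,0]]' 0.066;  python3 drive.py '[[0,0,-0.03,0],[0,0,-0.04,0],[0,0,-0.04,0],[-0.05,-0.02,0,0],[0,-0.03,0,0]]' >/dev/null; python3 drive.py '[[0,0,0,0],[0,0,0,0]]'; python3 -c "
from h import *
c,s=shot('w16'); z=.235;p,f=fit(c,s,[.5686,.0269,-.18],.1,.044,z);print(p,f,band(c,s,p,.1,.044,z))
go(.4413,-.2947,.012,.113)"
```

```text
time_s: 54.05
tcp_pos: [0.5683, 0.0275, 0.2]
tool_rot: [[-0.984, 0.179, -0.0], [0.179, 0.984, -0.0], [0.0, -0.0, -1.0]]
contact_force: [0.1, -0.1, -0.2]
grip_width: 0.0657
grip_force: 0.0
time_s: 54.92
tcp_pos: [0.6085, -0.0302, 0.3103]
tool_rot: [[-0.984, 0.18, 0.0], [0.18, 0.984, 0.0], [-0.0, 0.0, -1.0]]
contact_force: [0.3, -2.1, 0.3]
grip_width: 0.0662
grip_force: 0.0
[ 0.56884868  0.02741077 -0.18606991] -359.98534681126654 (np.float64(-1.7), np.float64(16.3))
d [ 0.1173 -0.2906  0.2983] turn 1.278 j6 -1.52 force [ 0.2  0.8 -0.6]
```

```bash
python3 drive.py '[[0,-0.05,0,0],[0,-0.06,0,0],[0.039,-0.045,0,0],[0.039,-0.045,0,0],[0.039,-0.045,0,0]]' >/dev/null; python3 drive.py '[[0,-0.045,0,0.18],[0,0,0,0.18],[0,0,0,0.18],[0,0,0,0.18],[0,0,0,0.18]]' >/dev/null;python3 drive.py '[[0,0,0.06,0.18],[0,0,0.06,0.18],[0,0,0.06,0.018],[0,0,0,0],[0,0,0,0]]'; python3 -c "
from h import *
c,s=shot('w17'); z=.044;p,f=fit(c,s,[.4413,-.2947,1.6835],.1,.044,z);print(p,f,band(c,s,p,.1,.044,z))
go(.4413,-.2947,.012,.113)"
```

```text
time_s: 56.85
tcp_pos: [0.4428, -0.2954, 0.1329]
tool_rot: [[-0.114, 0.994, 0.002], [0.994, 0.114, -0.002], [-0.002, 0.002, -1.0]]
contact_force: [0.1, -0.9, 0.6]
grip_width: 0.0658
grip_force: 0.0
[ 0.4418284  -0.29426873  1.67953466] -267.68795995183865 (np.float64(-0.5), np.float64(16.0))
d [ 0.002  -0.0024  0.1219] turn 0.0006 j6 -0.8 force [-0.2  0.2  0.5]
```

```bash
python3 drive.py '[[0.001,-0.001,0.05,0],[0,0,0.045,0],[0,0,0.0265,0],[0,0,0,0],[0,0,0,0]]'; python3 drive.py '[[0,0,0,0],[0,0,0,0],[0,0,0,0],[0,0,0,0],[0,0,0,0]]' 0.02 15; python3 drive.py '[[0,0,-0.04,0],[0,0,-0.06,0],[0,0,-0.06,0],[0,0,-0.06,0],[0,0,-0.06,0]]'; python3 drive.py '[[0,0,-0.05,-0.18],[0,0,0,-0.18],[0,0,0,-0.18],[0,0,0,-0.18],[0,0,0,-0.18]]' >/dev/null; python3 drive.py '[[0,0,0,-0.18],[0,0,0,-0.18],[0,0,0,-0.017],[0,0,0,0],[0,0,0,0]]';python3 -c "
from h import *
go(.5688,.027,.247,1.39)"
```

```text
time_s: 57.52
tcp_pos: [0.4425, -0.2957, 0.0118]
tool_rot: [[-0.112, 0.994, 0.004], [0.994, 0.112, -0.003], [-0.003, 0.003, -1.0]]
contact_force: [-0.3, 0.4, -0.3]
grip_width: 0.0662
grip_force: 0.0
time_s: 58.15
tcp_pos: [0.441, -0.2946, 0.0096]
tool_rot: [[-0.112, 0.994, 0.001], [0.994, 0.112, -0.001], [-0.001, 0.001, -1.0]]
contact_force: [-1.1, 2.1, 6.6]
grip_width: 0.0441
grip_force: 15.0
time_s: 58.78
tcp_pos: [0.4397, -0.2937, 0.29]
tool_rot: [[-0.112, 0.994, -0.001], [0.994, 0.112, 0.001], [0.001, -0.001, -1.0]]
contact_force: [1.6, -0.9, -3.4]
grip_width: 0.0441
grip_force: 15.0
time_s: 60.02
tcp_pos: [0.4403, -0.294, 0.3385]
tool_rot: [[-0.983, 0.183, -0.0], [0.183, 0.983, 0.0], [0.0, 0.0, -1.0]]
contact_force: [0.1, 0.6, -1.6]
grip_width: 0.0441
grip_force: 15.0
d [-0.0677  0.3391  0.0915] turn -0.0029 j6 -2.07 force [ 0.1  0.6 -1.6]
```

Contact is expected at TCP z ≈ 0.235 + 0.010 = 0.245.

```bash
python3 drive.py '[[-0.0113,0.0565,0,0],[-0.0113,0.0565,0,0],[-0.0113,0.0565,0,0],[-0.0113,0.0565,0,0],[-0.0113,0.0565,0,0]]' >/dev/null; python3 drive.py '[[-0.0113,0.0565,0,0],[0,0,0,-0.003],[0,0,0.04,0],[0,0,0,0],[0,0,0,0]]' ; python3 -c "
from h import *
go(.5688,.027,.247,1.39)"
```

```text
time_s: 61.28
tcp_pos: [0.5682, 0.0265, 0.2998]
tool_rot: [[-0.984, 0.179, 0.001], [0.179, 0.984, -0.0], [-0.001, -0.0, -1.0]]
contact_force: [-0.1, 0.3, -1.1]
grip_width: 0.0439
grip_force: 15.0
d [-0.0005  0.0006  0.0528] turn 0.0011 j6 -1.43 force [-0.1  0.3 -1.1]
```

```bash
python3 drive.py '[[-0.0005,0.0003,0.03,0],[0,0,0.012,0],[0,0,0.006,0],[0,0,0.003,0],[0,0,0,0]]'; python3 drive.py '[[0,0,0.001,0],[0,0,0.001,0],[0,0,0,0]]'
```

```text
time_s: 61.9
tcp_pos: [0.569, 0.0273, 0.2483]
tool_rot: [[-0.984, 0.177, 0.001], [0.177, 0.984, -0.0], [-0.001, 0.0, -1.0]]
contact_force: [-0.2, 0.3, -1.5]
grip_width: 0.0436
grip_force: 15.0
time_s: 62.28
tcp_pos: [0.5687, 0.0274, 0.2457]
tool_rot: [[-0.984, 0.177, -0.0], [0.177, 0.984, -0.0], [0.0, -0.0, -1.0]]
contact_force: [0.1, -0.4, -1.8]
grip_width: 0.0441
grip_force: 15.0
```

```bash
python3 drive.py '[[0,0,0.001,0],[0,0,0.001,0],[0,0,0,0]]'
```

```text
time_s: 62.65
tcp_pos: [0.5689, 0.0273, 0.2445]
tool_rot: [[-0.984, 0.177, 0.001], [0.177, 0.984, -0.0], [-0.001, 0.0, -1.0]]
contact_force: [-2.7, 0.2, 5.2]
grip_width: 0.0438
grip_force: 15.0
```

```bash
python3 drive.py '[[0,0,0,0],[0,0,0,0],[0,0,0,0],[0,0,0,0]]' 0.066;  python3 drive.py '[[0,0,-0.03,0],[0,0,-0.04,0],[0,0,-0.04,0],[-0.04,-0.02,0,0],[0,-0.03,0,0]]' >/dev/null; python3 drive.py '[[0,0,0,0],[0,0,0,0]]'; python3 -c "
from h import *
c,s=shot('w18'); z=.279;p,f=fit(c,s,[.5686,.0269,-.18],.1,.044,z);print(p,f,band(c,s,p,.1,.044,z))"; python3 drive.py '[[0,-0.06,0,0],[0,-0.06,0,0],[0,-0.06,0,0],[0,-0.06,0,0],[0,0,0,0]]'; python3 -c "
from h import *
t=robot.read_camera('top')['pixels'];s=robot.read_camera('side')['pixels']
A=cv2.resize(t[100:240,100:270],(400,330),interpolation=cv2.INTER_CUBIC);B=cv2.resize(s[60:230,120:320],(400,340),interpolation=cv2.INTER_CUBIC)
o=np.zeros((340,800,3),np.uint8);o[:330,:400]=A;o[:,400:]=B;cv2.imwrite('pics/fin.png',o[:,:,::-1])"
```

```text
time_s: 63.15
tcp_pos: [0.5687, 0.0273, 0.2435]
tool_rot: [[-0.984, 0.177, -0.0], [0.177, 0.984, -0.0], [0.0, -0.0, -1.0]]
contact_force: [0.0, -0.4, -0.1]
grip_width: 0.0662
grip_force: 0.0
time_s: 64.03
tcp_pos: [0.5992, -0.0286, 0.3537]
tool_rot: [[-0.984, 0.178, 0.0], [0.178, 0.984, 0.0], [-0.0, 0.0, -1.0]]
contact_force: [0.8, 0.2, 0.8]
grip_width: 0.0662
grip_force: 0.0
[ 0.56851654  0.02716397 -0.17925088] -360.0 (np.float64(-2.0), np.float64(17.0))
time_s: 64.7
tcp_pos: [0.5555, -0.2682, 0.3533]
tool_rot: [[-0.983, 0.182, -0.001], [0.182, 0.983, -0.001], [0.001, -0.001, -1.0]]
contact_force: [0.4, 0.6, -0.7]
grip_width: 0.066
grip_force: 0.0
```

View pics/fin.png

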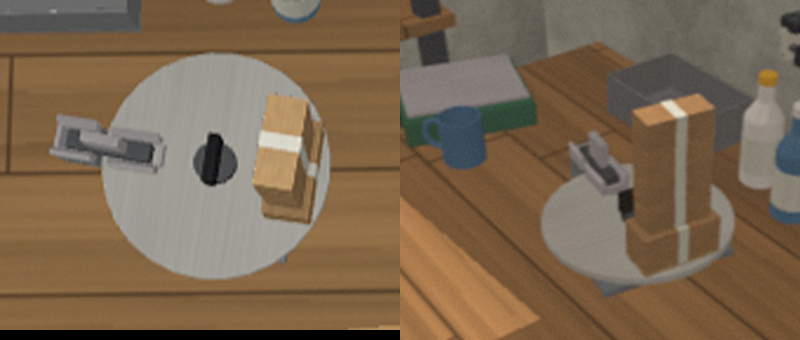

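The final view shows the column straight and upright on the pad. The bands line up, the key lies across both channels, and the arm is clear, so I'll hand it in.

```bash
python3 -c "
from rig import robot
print(robot.close_job())"
```

```text
the job is handed in; nothing more can be done
None
```

Job handed in at about 65 s: the key is home across the keyway and bracket, carton1 and all four small cartons are stacked within about 3 mm of the pad centre, and nothing went near the jars, though I did not recheck them after the last move.

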